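# Sort the finds into the type tray

## Task

Three of the loose clay pieces on the sorting table are finds: the ring loom weight, the C-shaped jug handle and the notched net sinker. Put each into the bay of the wooden tray that holds the reference piece of its own kind, flat on the bay's floor in front of the plaque, setting it down gently rather than dropping it. Leave the plain disc, the L-shaped tile corner and the plain oblong, which are not finds, where they lie.

Things in the scene. Friction and masses are not known exactly. Their poses are not given: they have to be found in the camera images.
- ring_weight: Fired brown clay, all six loose pieces and the three reference pieces of the same colour. Loose ring-shaped loom weight: outer diameter 56, hole 22 right through (the only loose ring), 26 mm high, lying flat on the table. Origin: centre of the underside, z up. About 90 g. Any yaw fits a grasp across its outside (56 mm).
- jug_handle: Loose broken jug handle, brown clay, a C seen from above, lying flat, 22 mm high, 80 g. Origin: underside of its crown's middle; the crown is a straight bar 34 mm long (own y), 16 wide (own x, -8 to +8 mm). Two legs bend back and end about 51 mm behind the origin (own -x), 60 mm apart; overall 59 (x) by 92 (y). Best gripped at the origin, fingers closing along own x.
- net_sinker: Loose clay net sinker, an oblong with a notch in each long side (like a dumbbell or bow tie seen from above), lying flat: 84 (own x) by 46 (own y) by 24 mm high; its waist is 32 mm long and 26 mm wide. Origin: centre of the underside. Best gripped at the waist, fingers closing along own y. About 110 g.
- plain_disc: Look-alike, to be left: solid clay disc WITHOUT a hole, diameter 56, 26 mm high, loose on the table. Origin: centre of the underside.
- tile_corner: Look-alike, to be left: L-shaped corner of a clay tile, two straight bars 16 mm wide at a right angle, each about 76 mm long overall, 22 mm high, loose on the table. The bars run along own x and own y from the corner at own (-24, -24) mm. Origin on the underside, in the middle of the L.
- plain_oblong: Look-alike, to be left: oblong clay piece WITHOUT notches, 84 (own x) by 46 (own y) by 24 mm high, loose on the table. Origin: centre of the underside.
- tray: Weathered grey wooden finds tray, fixed on the table: 196 (own x) by 380 (own y) by 35 mm high; walls, floor and the equally high dividers 8 mm thick. Two dividers make three equal bays side by side along own y, each 116 (y) by 180 mm (x) inside, centred at own y = -124, 0, +124 mm. Origin: centre of the underside. Own +x points away from the robot, within a small yaw.
- ref_ring: Reference ring like the ring weight, fixed on a pale plywood plaque 56 (own x) by 104 (own y) by 6 mm at the far end of one bay, 32 mm high in all. Origin: centre of the plaque's underside, on the bay's floor and middle line; axes as the tray's. The bay's empty part, 116 (y) by 120 mm (x), is centred 88 mm in front of it (own -x).
- ref_handle: Reference piece: a C-shaped handle like the jug handle, fixed on the same kind of plaque in another bay (28 mm high in all). Origin, axes and the empty part of its bay as for ref_ring.
- ref_sinker: Reference piece: a notched oblong like the net sinker (long side along own y), fixed on the same kind of plaque in the remaining bay (30 mm high in all). Origin, axes and the empty part of its bay as for ref_ring. Which reference piece is in which bay changes from start to start.
There are look-alikes about, which are no part of the job. Leave any orange look-alike of the net_sinker alone.

How it is judged:
By the outcome, as a careful person would: the job done as asked, in the order asked, and still so for the second after the job is handed in, with the robot touching nothing.
It also fails if it takes over 80 s, if anything falls off the work surface, if the arm or the gripper's body presses on something with over 40 N, if the wrist force passes 120 N, or if a joint passes its speed limit or range.

## Robot

A 6-joint arm with a two-finger parallel gripper is mounted at the origin on the work surface. World frame = base frame: x ahead of the robot, y to its left, z up, the work surface at z = 0. Lengths are in m, angles in rad, forces in N, time in s.
With the tool pointing down it reaches from about 0.35 to 0.975 m from the base axis. Payload 4.9 kg.
Tool frame: the origin (TCP) lies midway between the tips of the shut fingers; the grasp point (between the pads) lies manip.tcp_to_grasp behind it (manip.tcp_to_grasp is the distance from the TCP to the grasp point, in m); z points along the fingers, y is the line along which they close (so a half turn about z gives the same grasp; the last joint's range is limited). The gripper opens to 85 mm and grips with 20 to 120 N. Pads are 22 mm wide; open, the fingers measure 114 mm over their backs; the gripper's body (76 mm by 85 mm) begins 54 mm behind the grasp point. The pads swing forward as they close: fully open they stand 13 mm farther back than shut.
Start: joints at [-1.313, 0.053, 1.613, -0, 1.476, -0.119], TCP at [0.23, -0.581, 0.204] pointing down, gripper open.
Joint ranges: [-3.01, 3.01], [-1.01, 2.22], [0.06, 2.58], [-1.02, 4.17], [0.09, 2.62], [-3.14, 3.14]. Speed limits (rad/s): [2.57, 2.57, 3.14, 3.14, 3.14, 3.14].

## Interface

Orientations are given as a unit quaternion [w, x, y, z].
In Python, from plant import manip, grab_frame, calibration, job_done gives the robot as it stands.
- The arm moves only by the tool send_rows, never from a script. Its argument "rows" is a list of rows, each an object of numbers: "x", "y", "z": the shift along the tool's x, y, z normalised to -1 to 1, where 1 is 15 cm; "wx", "wy", "wz": the turn, a rotation vector about the tool's x, y, z normalised to -1 to 1, where 1 is pi/4 rad; "hand": the opening, from -1 (shut) to 1 (fully open). In form: [{"x": .., "y": .., "z": .., "wx": .., "wy": .., "wz": .., "hand": ..}, ...]. A call has exactly 10 rows; each row shifts and turns the commanded pose from where the row before left it, along the tool's axes as they then stand; what a row does not reach is not made up. A row lasts 1/12 s, in which the tool goes at most 41.7 mm and 7.16 degrees, less where a joint would pass 70% of its speed; a pose out of reach is approached as far as the arm can. A call with a number of a shift or a turn outside -1 to 1 is refused whole. A call with a gripper value outside its range is refused whole. The fingers move at their own pace and stop on an object; the grip force is fixed at half the most. Time passes only in rows, so rows that do not move let the fingers close, or fill a call up. It gives the time, the measured TCP pose, the force, the opening and the grip force at its end, in the units of the state.
- manip.state(): the state, without advancing time (a new reading comes with each control period).
- grab_frame(name): name is "side" or "top"; returns the picture (480x640x3 uint8, blue, green, red); there is no depth.
- calibration(name): a dict with "camera_matrix" (3x3 intrinsics, pixels), "k1" (the pictures are not rectified: a ray, as slopes to the right and down, at radius r is drawn at 1 + k1 r^2 times it, then the intrinsics apply), "R" (3x3) and "t" (3): a world point X has camera coordinates R X + t. Camera axes: x right, y down, z forward; pixel columns grow to the right and rows downward; lengths in m; the calibration is good to about 2 mm. A picture is of the moment at which its call begins. calibration takes no time and is no camera call.
- job_done(): hands the job in; it is judged then, once.
The state is a dict: "time": time; "joint_pos": joint angles; "joint_vel": joint speeds; "joint_efforts": joint torques, N m; "tool_pos": TCP position; "tool_rot": TCP orientation; "contact_force": force on the tool from outside, world axes, zero at the start; "ft_torque": the same for the moment, N m; "gripper_width": opening from 0.0 (shut) to 1.0 (fully open); "grasp_force": force on a finger pad.
Only numpy, scipy, OpenCV 4.12 (cv2) and the standard library are available. Lean on these libraries where they do the work, as an engineer would, in place of code of your own. Each camera call takes 0.05 s, during which the arm holds its last target. There are 200 camera calls.

## Working session

There is one attempt and no reset: what is moved stays moved. The work goes in short steps, Python scripts to look and compute and a tool call to move; the robot and the scene stay as the last step left them, time stands still between calls to the robot, and variables do not carry over. Pictures are saved under pics/ and viewed, at most 14 in all, crops included, and the job is handed in when it is done.

Besides the shell and the picture viewer there is one more tool, called after ">>>" by a JSON object that holds its "api" and its "payload". send_rows: Moves the arm, as the interface text tells. Scaled input: -1 to 1 covers 15 cm each way for a shift and pi/4 rad each way for a turn. Its arguments: {"type":"object","properties":{"rows":{"type":"array","items":{"type":"object","properties":{"x":{"type":"number","minimum":-1,"maximum":1},"y":{"type":"number","minimum":-1,"maximum":1},"z":{"type":"number","minimum":-1,"maximum":1},"wx":{"type":"number","minimum":-1,"maximum":1},"wy":{"type":"number","minimum":-1,"maximum":1},"wz":{"type":"number","minimum":-1,"maximum":1},"hand":{"type":"number"}}}}},"required":["rows"]}

```bash
mkdir -p pics; ls
python3 - <<'E'
from plant import manip, grab_frame, calibration
import cv2
for n in("top","side"):
    cv2.imwrite(f"pics/{n}0.png",grab_frame(n)); c=calibration(n); print(n,c)
print(manip.state()); print(manip.tcp_to_grasp)
E
```

```text
pics
top {'camera_matrix': array([[433.94620526,   0.        , 325.67540216],
       [  0.        , 433.94620526, 247.35214707],
       [  0.        ,   0.        ,   1.        ]]), 'k1': -0.09605804547639267, 'R': array([[-0.00552304, -0.99993681, -0.00979124],
       [-0.99263995,  0.00666676, -0.12091929],
       [ 0.12097693,  0.00905133, -0.99261405]]), 't': array([0.05749926, 0.52322318, 0.86223162])}
side {'camera_matrix': array([[454.45474574,   0.        , 321.07383738],
       [  0.        , 454.45474574, 240.08127295],
       [  0.        ,   0.        ,   1.        ]]), 'k1': -0.06817669505489155, 'R': array([[-0.96837648, -0.2488054 ,  0.01851652],
       [-0.17291036,  0.61577608, -0.7687144 ],
       [ 0.17985826, -0.74760665, -0.6393241 ]]), 't': array([0.53365307, 0.08781179, 0.91769088])}
{'time': 0.1, 'joint_pos': array([-1.31302852e+00,  5.33233566e-02,  1.61418155e+00,  1.15629392e-05,
        1.47602654e+00, -1.19024675e-01]), 'joint_vel': array([-0.00080685, -0.00276161, -0.00333415, -0.00211133, -0.00085296,
        0.00269948]), 'joint_efforts': array([-9.15041292e-04, -3.94902027e+01, -3.71363461e+01, -1.11419702e-04,
        3.91552399e-03, -8.41765143e-06]), 'tool_pos': array([ 0.22978912, -0.58054329,  0.20305102]), 'tool_rot': array([-9.67464397e-04,  9.82305498e-01,  1.87283123e-01, -6.14535197e-05]), 'contact_force': array([0.50849093, 0.61962167, 0.69041554]), 'ft_torque': array([ 0.00720989,  0.02693561, -0.02274912]), 'grasp_force': 0.0, 'gripper_width': 1.0005632383934935}
0.0187
```

View pics/top0.png

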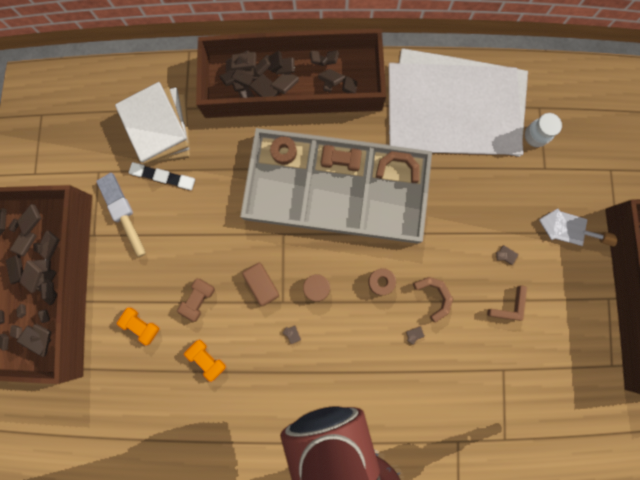

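View pics/side0.png

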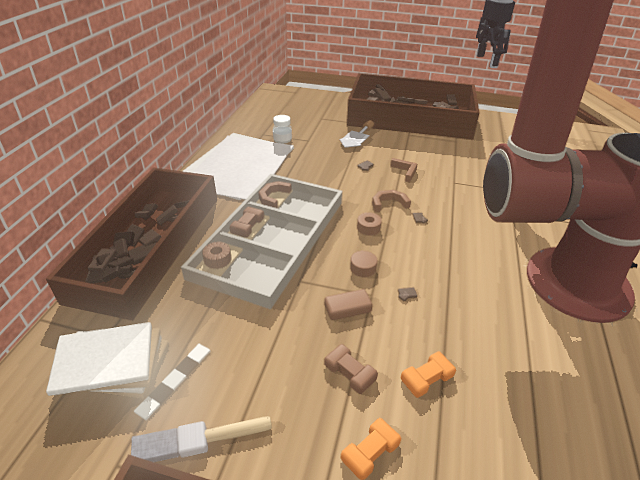

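The top picture shows, left to right, the sinker (196,300), oblong (260,285), disc (317,290), ring (382,282), handle (433,298) and L (507,303). The orange decoys are at (138,326) and (204,360). In the tray the bays run ring (left, 284,150), sinker (middle, 342,157), handle (right, 398,165). I'll fit poses by matching silhouettes.

```bash
cat > fit.py <<'E'
import numpy as np, cv2
from scipy.optimize import minimize
from plant import calibration
def project(P,c):
    q=P@c["R"].T+c["t"]; s=q[:,:2]/q[:,2:]; s=s*(1+c["k1"]*(s**2).sum(1,keepdims=True))
    K=c["camera_matrix"]; return s*[K[0,0],K[1,1]]+K[:2,2]
def backproject(uv,z,c):
    K=c["camera_matrix"]; uv=np.atleast_2d(np.asarray(uv,float))
    s=cv2.undistortPoints(uv[:,None],K,np.array([c["k1"],0,0,0.]))[:,0]
    d=np.c_[s,np.ones(len(s))]@c["R"]; o=-c["R"].T@c["t"]
    return o+d*((z-o[2])/d[:,2])[:,None]
def box(x0,x1,y0,y1): return np.array([[x0,y0],[x1,y0],[x1,y1],[x0,y1]])/1e3
A=np.linspace(0,2*np.pi,40)
circ=lambda r:np.c_[np.cos(A),np.sin(A)]*r/1e3
def stroke(L,w):
    out=[]
    for a,b in zip(L[:-1],L[1:]):
        a,b=np.array(a,float),np.array(b,float); d=(b-a)/np.linalg.norm(b-a); n=np.array([-d[1],d[0]])*w/2
        out.append(np.array([a+n,b+n,b-n,a-n])/1e3)
    return out
SH={"ring":([circ(28)],.026,[circ(11)]),"disc":([circ(28)],.026,[]),
 "sinker":([box(-42,-16,-23,23),box(16,42,-23,23),box(-17,17,-13,13)],.024,[]),
 "oblong":([box(-42,42,-23,23)],.024,[]),
 "handle":(stroke([(0,-17),(0,17)],16)+stroke([(0,17),(-22,37),(-50,31)],16)+stroke([(0,-17),(-22,-37),(-50,-31)],16),.022,[]),
 "tray":([box(-98,98,-190,190)],.035,[]),
 "corner":([box(-32,44,-32,-16),box(-32,-16,-32,44)],.022,[])}
S=16
def render(kind,p,c,shape,up=4,z0=0.):
    polys,h,holes=SH[kind]; ca,sa=np.cos(p[2]),np.sin(p[2]); Rm=np.array([[ca,-sa],[sa,ca]])
    def draw(ps,z,inter=None):
        m=np.zeros((shape[0]*up,shape[1]*up),np.uint8)
        for q in ps:
            w=np.c_[q@Rm.T+p[:2],np.full(len(q),z)]
            uv=(project(w,c)+.5)*up-.5
            cv2.fillPoly(m,[np.round(uv*S).astype(np.int32)],1,shift=4)
        return m
    zs=z0+np.linspace(0,h,6); m=np.max([draw(polys,z) for z in zs],0)
    if holes: m=m*(1-np.min([draw(holes,z) for z in zs],0))
    return cv2.resize(m.astype(np.float32),(shape[1],shape[0]),interpolation=cv2.INTER_AREA)
def fit(kind,mask,p0,c,z0=0.):
    f=lambda p:1-np.minimum(r:=render(kind,p,c,mask.shape,z0=z0),mask).sum()/np.maximum(r,mask).sum()
    best=None
    for dy in ([0] if kind in("ring","disc","tray") else [0,.6,-.6]):
        s=np.array(p0,float)+[0,0,dy]
        r=minimize(f,s,method="Nelder-Mead",options=dict(initial_simplex=s+np.array([[0,0,0],[.01,0,0],[0,.01,0],[0,0,.2]]),xatol=1e-4,fatol=1e-4,maxiter=120))
        if best is None or r.fun<best.fun: best=r
    return best.x,1-best.fun
def clay(im):
    hsv=cv2.cvtColor(im,cv2.COLOR_BGR2HSV); b,g,r=[im[...,i].astype(float) for i in range(3)]
    return hsv
def comp(m,uv,rad=6):
    n,l=cv2.connectedComponents(m.astype(np.uint8))
    u,v=uv; w=l[v-rad:v+rad+1,u-rad:u+rad+1]; w=w[w>0]
    return (l==np.bincount(w).argmax()).astype(np.float32)
E
python3 - <<'E'
import cv2,numpy as np
im=cv2.imread("pics/top0.png"); h=cv2.cvtColor(im,cv2.COLOR_BGR2HSV)
for n,(u,v) in dict(ring=(374,282),ring2=(390,282),disc=(317,288),obl=(262,285),sk=(197,300),hd=(446,298),hd2=(422,287),table=(350,320),t2=(230,260),t3=(470,270),tray=(275,195),tray2=(340,205),rim=(246,190),rim2=(330,237),shadow=(330,300),orange=(138,326)).items(): print(n,im[v,u],h[v,u])
E
```

```text
ring [ 81 108 151] [ 12 118 151]
ring2 [ 81 107 151] [ 11 118 151]
disc [ 82 108 151] [ 11 117 151]
obl [ 81 107 150] [ 11 117 150]
sk [ 79 106 150] [ 11 121 150]
hd [ 73  98 140] [ 11 122 140]
hd2 [ 64  89 126] [ 12 125 126]
table [ 95 147 186] [ 17 125 186]
t2 [ 85 131 168] [ 17 126 168]
t3 [ 89 140 177] [ 17 127 177]
tray [156 169 175] [ 21  28 175]
tray2 [156 169 175] [ 21  28 175]
rim [150 163 171] [ 19  31 171]
rim2 [ 50  78 103] [ 16 131 103]
shadow [ 68 107 140] [ 16 131 140]
orange [  0 137 232] [ 18 255 232]
```

Run:
```python
import cv2,numpy as np
from fit import *
im=cv2.imread("pics/top0.png"); c=calibration("top")
b,g,r=[im[...,i].astype(float) for i in range(3)]
m=(((g-b)<.47*(r-b))&(r-b>35)&(r<190)).astype(np.uint8)
hsv=cv2.cvtColor(im,cv2.COLOR_BGR2HSV)
vis=im.copy()
seeds=dict(ring=(374,282),disc=(317,290),oblong=(260,285),sinker=(196,300),handle=(446,298),corner=(515,315))
y0=dict(ring=0,disc=0,oblong=.5,sinker=-.5,handle=-1.4,corner=.1)
def show(k,p,z0=0.,col=(0,255,0)):
    cs,_=cv2.findContours((render(k,p,c,m.shape,z0=z0)>.5).astype(np.uint8),cv2.RETR_LIST,cv2.CHAIN_APPROX_NONE); cv2.drawContours(vis,cs,-1,col,1)
for k,uv in seeds.items():
    mk=comp(m,uv); ys,xs=np.nonzero(mk); p0=backproject([(xs.mean(),ys.mean())],.012,c)[0]
    p,s=fit(k,mk,[p0[0],p0[1],y0[k]],c); print(k,p.round(4),round(s,3),int(mk.sum())); show(k,p)
t=((hsv[...,1]<60)).astype(np.uint8); t[:125]=0; t[:,:240]=0;t[245:]=0;t[:,434:]=0;t[:157,390:]&=0
# fill
t=cv2.morphologyEx(t,cv2.MORPH_OPEN,np.ones((3,3)))
tc=comp(t,(275,195)); pts=np.argwhere(tc>0)[:,::-1].astype(np.int32); mk=np.zeros_like(tc); cv2.fillConvexPoly(mk,cv2.convexHull(pts),1)
p0=backproject([(337,186)],.02,c)[0]
p,s=fit("tray",mk,[p0[0],p0[1],-.08],c); print("tray",p.round(4),round(s,3)); show("tray",p,col=(255,0,0))
print(backproject([(257,131),(431,150),(422,241),(243,217)],.035,c).round(3))
cv2.imwrite("pics/v1.png",cv2.resize(vis[120:340,90:540],None,fx=1.75,fy=1.75,interpolation=cv2.INTER_CUBIC))
```

```text
ring [ 0.4531 -0.0617  0.1923] 0.898 524
disc [0.4411 0.0746 0.1252] 0.956 573
oblong [0.4495 0.1921 0.5236] 0.931 901
sinker [ 0.4174  0.3294 -0.5269] 0.861 770
handle [ 0.4303 -0.1938 -1.1312] 0.799 613
corner [ 0.4042 -0.3312 -0.1629] 0.714 476
tray [ 0.6597  0.0301 -0.1432] 0.981
[[ 0.776  0.2    0.035]
 [ 0.731 -0.171  0.035]
 [ 0.535 -0.145  0.035]
 [ 0.588  0.226  0.035]]
```

View pics/v1.png

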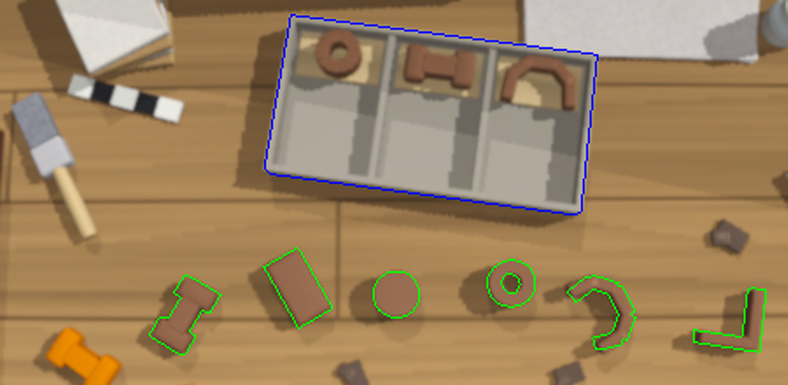

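Run:
```python
import cv2,numpy as np
from fit import *
im=cv2.imread("pics/top0.png"); c=calibration("top")
def crop(u,v,k,p):
    v8=cv2.resize(im[v-30:v+30,u-40:u+40],None,fx=9,fy=9,interpolation=cv2.INTER_CUBIC)
    ca,sa=np.cos(p[2]),np.sin(p[2]); 
    for z,col in((0,(255,0,0)),(SH[k][1],(0,255,0))):
        for q in SH[k][0]:
            w=np.c_[q@np.array([[ca,sa],[-sa,ca]])+p[:2],np.full(len(q),z)]
            uv=(project(w,c)-[u-40,v-30]+.5)*9; cv2.polylines(v8,[uv.astype(np.int32)],True,col,1)
    return v8
a=crop(433,298,"handle",[.4303,-.1938,-1.1312]); b=crop(196,300,"sinker",[.4174,.3294,-.5269])
cv2.imwrite("pics/z1.png",cv2.resize(np.hstack([a,b]),(800,300),interpolation=cv2.INTER_AREA))
```

```text
(no output)
```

View pics/z1.png

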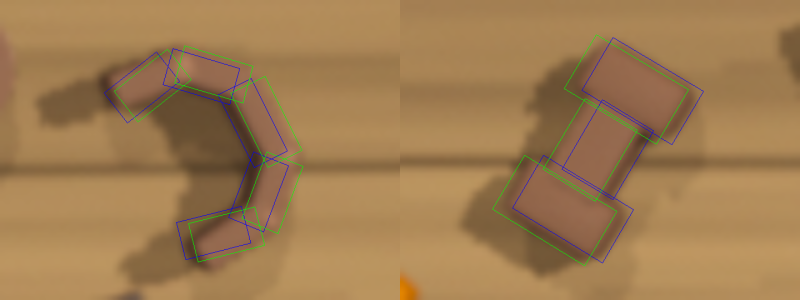

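Run:
```python
import cv2,numpy as np
from fit import *
im=cv2.imread("pics/top0.png"); c=calibration("top")
b,g,r=[im[...,i].astype(float) for i in range(3)]
m=(((g-b)<.50*(r-b))&(r-b>25)&(r<190)).astype(np.uint8)
mh=comp(m,(446,298)); 
p0=backproject([(446.2,292.4)],.018,c)[0]; print(p0)
best=max((fit("handle",mh,[p0[0]+a,p0[1]+d,y],c) for a in(-.01,.005,.015) for d in(0,.012) for y in(-1.0,)),key=lambda t:t[1]); print(best)
ms=comp(m,(196,300)); bs=fit("sinker",ms,[.417,.329,-.52],c); print(bs)
def crop(u,v,k,p):
    v8=cv2.resize(im[v-30:v+30,u-40:u+40],None,fx=9,fy=9,interpolation=cv2.INTER_CUBIC)
    ca,sa=np.cos(p[2]),np.sin(p[2]); 
    for z,col in((0,(255,0,0)),(SH[k][1],(0,255,0))):
        for q in SH[k][0]:
            w=np.c_[q@np.array([[ca,sa],[-sa,ca]])+p[:2],np.full(len(q),z)]
            uv=(project(w,c)-[u-40,v-30]+.5)*9; cv2.polylines(v8,[uv.astype(np.int32)],True,col,1)
    return v8
a=crop(433,298,"handle",best[0]); b=np.repeat(cv2.resize(mh[268:328,393:473],(720,540))[...,None]*255,3,2).astype(np.uint8)
cv2.imwrite("pics/z2.png",cv2.resize(np.hstack([a,b]),(800,300),interpolation=cv2.INTER_AREA))
```

```text
[ 0.4292366  -0.19565833  0.018     ]
(array([ 0.43036595, -0.19318381, -1.12810076]), np.float64(0.831247866153717))
(array([ 0.41795904,  0.32927478, -0.5108155 ]), np.float64(0.8986261487007141))
```

View pics/z2.png

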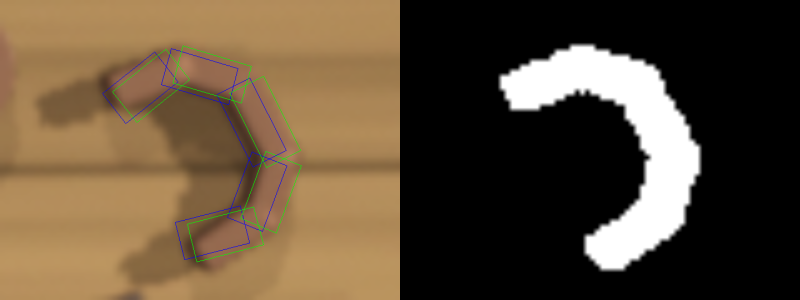

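```bash
sed -i 's/(-22,37),(-50,31)/(-21,38),(-51,38)/;s/(-22,-37),(-50,-31)/(-21,-38),(-51,-38)/' fit.py
python3 - <<'E'
import cv2,numpy as np
from fit import *
im=cv2.imread("pics/top0.png"); c=calibration("top")
b,g,r=[im[...,i].astype(float) for i in range(3)]
m=(((g-b)<.50*(r-b))&(r-b>25)&(r<190)).astype(np.uint8)
mh=comp(m,(446,298)); best=fit("handle",mh,[.43,-.195,-1.03],c); print(best)
mr=comp(m,(374,282)); print(fit("ring",mr,[.453,-.0617,0],c))
def crop(u,v,k,p):
    v8=cv2.resize(im[v-30:v+30,u-40:u+40],None,fx=9,fy=9,interpolation=cv2.INTER_CUBIC)
    ca,sa=np.cos(p[2]),np.sin(p[2]); 
    for z,col in((0,(255,0,0)),(SH[k][1],(0,255,0))):
        for q in SH[k][0]:
            w=np.c_[q@np.array([[ca,sa],[-sa,ca]])+p[:2],np.full(len(q),z)]
            uv=(project(w,c)-[u-40,v-30]+.5)*9; cv2.polylines(v8,[uv.astype(np.int32)],True,col,1)
    return v8
a=crop(433,298,"handle",best[0]); b=crop(196,300,"sinker",[.418,.3293,-.511])
cv2.imwrite("pics/z3.png",cv2.resize(np.hstack([a,b]),(800,300),interpolation=cv2.INTER_AREA))
from scipy.spatial.transform import Rotation as R
q=np.array([-9.67464397e-04,9.82305498e-01,1.87283123e-01,-6.14535197e-05]); print(R.from_quat(q,scalar_first=True).as_matrix().round(4))
E
```

```text
(array([ 0.43077035, -0.19308089, -1.10907409]), np.float64(0.8805739283561707))
(array([ 0.45306301, -0.06146451,  0.14496261]), np.float64(0.9086189866065979))
[[ 9.299e-01  3.679e-01 -5.000e-04]
 [ 3.679e-01 -9.298e-01  1.900e-03]
 [ 2.000e-04 -1.900e-03 -1.000e+00]]
```

View pics/z3.png

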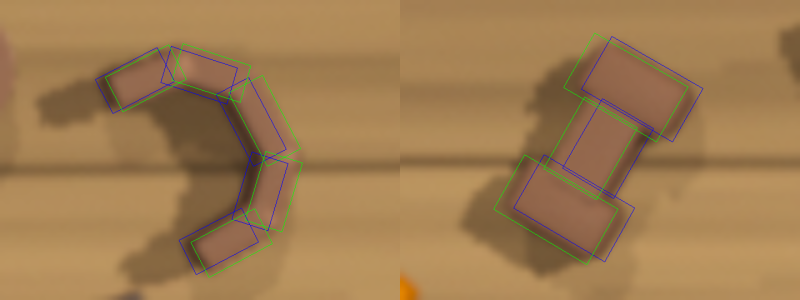

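The handle and sinker outlines now fit: handle crown at about (446,292), sinker waist at (196,300). I have all the poses I need, so I'm starting the moves.

>>> {"api": "send_rows", "payload": {"rows": [{"wz":-0.134,"hand":0.7},{"wz":-0.134,"hand":0.7},{"wz":-0.134,"hand":0.7},{"wz":-0.134,"hand":0.7},{"wz":-0.134,"hand":0.7},{"wz":-0.134,"hand":0.7},{"wz":-0.134,"hand":0.7},{"wz":-0.134,"hand":0.7},{"wz":-0.134,"hand":0.7},{"wz":-0.134,"hand":0.7}]}}

```text
invalid input at $.rows[0]: expected keys x, y, z, wx, wy, wz, hand
```

```bash
cat > go.py <<'E'
import sys,numpy as np
from scipy.spatial.transform import Rotation as R
from plant import manip
x,y,z,th=map(float,sys.argv[1:5]); s=manip.state()
M=R.from_quat(s["tool_rot"],scalar_first=True)
T=R.from_matrix(np.array([[np.cos(th),np.sin(th),0],[np.sin(th),-np.cos(th),0],[0,0,-1]]))
w=(M.inv()*T).as_rotvec(); d=np.array([x,y,z])-s["tool_pos"]
print("shift now-frame",(M.inv().apply(d)/.15).round(3),"target-frame",(T.inv().apply(d)/.15).round(3),"turn",(w/(np.pi/4)).round(3))
print("t",round(s["time"],2),"pos",s["tool_pos"].round(4),"F",s["contact_force"].round(1),"grip",round(s["gripper_width"],3),s["grasp_force"],"j",s["joint_pos"].round(2))
E
python3 go.py .453 -.0615 .15 1.428
```

```text
shift now-frame [ 2.657 -2.669  0.359] target-frame [3.637 0.98  0.354] turn [-0.002 -0.002 -1.338]
t 0.1 pos [ 0.2298 -0.5805  0.2031] F [0.5 0.6 0.7] grip 1.001 0.0 j [-1.31  0.05  1.61  0.    1.48 -0.12]
```

>>> {"api": "send_rows", "payload": {"rows": [{"x":0,"y":0,"z":0,"wx":0,"wy":0,"wz":-0.134,"hand":0.7},{"x":0,"y":0,"z":0,"wx":0,"wy":0,"wz":-0.134,"hand":0.7},{"x":0,"y":0,"z":0,"wx":0,"wy":0,"wz":-0.134,"hand":0.7},{"x":0,"y":0,"z":0,"wx":0,"wy":0,"wz":-0.134,"hand":0.7},{"x":0,"y":0,"z":0,"wx":0,"wy":0,"wz":-0.134,"hand":0.7},{"x":0,"y":0,"z":0,"wx":0,"wy":0,"wz":-0.134,"hand":0.7},{"x":0,"y":0,"z":0,"wx":0,"wy":0,"wz":-0.134,"hand":0.7},{"x":0,"y":0,"z":0,"wx":0,"wy":0,"wz":-0.134,"hand":0.7},{"x":0,"y":0,"z":0,"wx":0,"wy":0,"wz":-0.134,"hand":0.7},{"x":0,"y":0,"z":0,"wx":0,"wy":0,"wz":-0.134,"hand":0.7}]}}

```text
time: 0.93
tool_pos: [0.2299, -0.5807, 0.2034]
tool_rot: [-0.001, 0.754, 0.657, 0.0]
contact_force: [1.0, 0.1, -0.7]
gripper_width: 0.847
grasp_force: 0.0
```

```bash
python3 go.py .453 -.0615 .1 1.428
```

```text
shift now-frame [3.631 1.004 0.693] target-frame [3.638 0.98  0.689] turn [-0.001 -0.002  0.008]
t 0.93 pos [ 0.2299 -0.5807  0.2034] F [ 1.   0.1 -0.7] grip 0.847 0.0 j [-1.31  0.05  1.61  0.    1.48 -1.18]
```

>>> {"api": "send_rows", "payload": {"rows": [{"x":0.22,"y":0.06,"z":0,"wx":0,"wy":0,"wz":0,"hand":0.7},{"x":0.22,"y":0.06,"z":0,"wx":0,"wy":0,"wz":0,"hand":0.7},{"x":0.22,"y":0.06,"z":0,"wx":0,"wy":0,"wz":0,"hand":0.7},{"x":0.22,"y":0.06,"z":0,"wx":0,"wy":0,"wz":0,"hand":0.7},{"x":0.22,"y":0.06,"z":0,"wx":0,"wy":0,"wz":0,"hand":0.7},{"x":0.22,"y":0.06,"z":0,"wx":0,"wy":0,"wz":0,"hand":0.7},{"x":0.22,"y":0.06,"z":0,"wx":0,"wy":0,"wz":0,"hand":0.7},{"x":0.22,"y":0.06,"z":0,"wx":0,"wy":0,"wz":0,"hand":0.7},{"x":0.22,"y":0.06,"z":0,"wx":0,"wy":0,"wz":0,"hand":0.7},{"x":0.22,"y":0.06,"z":0,"wx":0,"wy":0,"wz":0,"hand":0.7}]}}

```text
time: 1.77
tool_pos: [0.3657, -0.2654, 0.2037]
tool_rot: [-0.0, 0.755, 0.655, 0.0]
contact_force: [1.1, -0.1, 0.1]
gripper_width: 0.849
grasp_force: 0.0
```

```bash
python3 go.py .453 -.0615 .07 1.428
```

```text
shift now-frame [1.427 0.384 0.892] target-frame [1.428 0.383 0.891] turn [-0.    -0.     0.001]
t 1.77 pos [ 0.3657 -0.2654  0.2037] F [ 1.1 -0.1  0.1] grip 0.849 0.0 j [-0.79 -0.38  2.    0.    1.53 -0.65]
```

>>> {"api": "send_rows", "payload": {"rows": [{"x":0.178,"y":0.048,"z":0.11,"wx":0,"wy":0,"wz":0,"hand":0.7},{"x":0.178,"y":0.048,"z":0.11,"wx":0,"wy":0,"wz":0,"hand":0.7},{"x":0.178,"y":0.048,"z":0.11,"wx":0,"wy":0,"wz":0,"hand":0.7},{"x":0.178,"y":0.048,"z":0.11,"wx":0,"wy":0,"wz":0,"hand":0.7},{"x":0.178,"y":0.048,"z":0.11,"wx":0,"wy":0,"wz":0,"hand":0.7},{"x":0.178,"y":0.048,"z":0.11,"wx":0,"wy":0,"wz":0,"hand":0.7},{"x":0.178,"y":0.048,"z":0.11,"wx":0,"wy":0,"wz":0,"hand":0.7},{"x":0.178,"y":0.048,"z":0.11,"wx":0,"wy":0,"wz":0,"hand":0.7},{"x":0,"y":0,"z":0,"wx":0,"wy":0,"wz":0,"hand":0.7},{"x":0,"y":0,"z":0,"wx":0,"wy":0,"wz":0,"hand":0.7}]}}

```text
time: 2.6
tool_pos: [0.4516, -0.0624, 0.0705]
tool_rot: [-0.001, 0.754, 0.656, -0.001]
contact_force: [-0.2, -0.3, -0.3]
gripper_width: 0.85
grasp_force: 0.0
```

```bash
python3 go.py .453 -.0615 .002 1.428; python3 -c "
from plant import grab_frame;import cv2,numpy as np
a=grab_frame('top');b=grab_frame('side')
cv2.imwrite('pics/r1.png',np.hstack([cv2.resize(a[220:340,300:460],(400,300)),cv2.resize(b[150:300,280:480],(400,300))]))"
```

```text
shift now-frame [0.007 0.01  0.457] target-frame [0.007 0.008 0.457] turn [-0.005 -0.     0.005]
t 2.6 pos [ 0.4516 -0.0624  0.0705] F [-0.2 -0.3 -0.3] grip 0.85 0.0 j [-0.3  -0.24  2.12 -0.    1.27 -0.16]
```

View pics/r1.png

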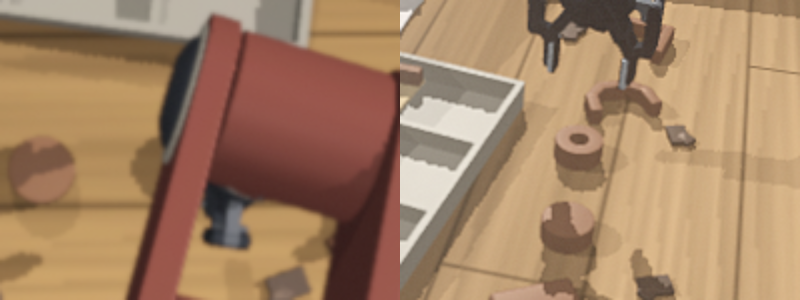

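Side crop: the finger tips at (550,70) and (625,85) straddle the ring at (580,140), as expected at z = 0.07. Descending and closing.

>>> {"api": "send_rows", "payload": {"rows": [{"x":0.007,"y":0.008,"z":0.1,"wx":0,"wy":0,"wz":0,"hand":0.7},{"x":0,"y":0,"z":0.1,"wx":0,"wy":0,"wz":0,"hand":0.7},{"x":0,"y":0,"z":0.1,"wx":0,"wy":0,"wz":0,"hand":0.7},{"x":0,"y":0,"z":0.1,"wx":0,"wy":0,"wz":0,"hand":0.7},{"x":0,"y":0,"z":0.05,"wx":0,"wy":0,"wz":0,"hand":0.7},{"x":0,"y":0,"z":0,"wx":0,"wy":0,"wz":0,"hand":0.7},{"x":0,"y":0,"z":0,"wx":0,"wy":0,"wz":0,"hand":0.2},{"x":0,"y":0,"z":0,"wx":0,"wy":0,"wz":0,"hand":0.0},{"x":0,"y":0,"z":0,"wx":0,"wy":0,"wz":0,"hand":-0.2},{"x":0,"y":0,"z":0,"wx":0,"wy":0,"wz":0,"hand":-0.3}]}}

```text
time: 3.53
tool_pos: [0.455, -0.0633, 0.0058]
tool_rot: [0.001, 0.755, 0.655, 0.001]
contact_force: [-0.0, -0.5, 0.0]
gripper_width: 0.351
grasp_force: 0.0
```

```bash
python3 go.py .453 -.0615 .1 1.428
```

```text
shift now-frame [ 0.01  -0.013 -0.628] target-frame [ 0.01  -0.015 -0.628] turn [0.003 0.    0.001]
t 3.53 pos [ 0.455  -0.0633  0.0058] F [-0.  -0.5  0. ] grip 0.351 0.0 j [-0.3  -0.13  2.15 -0.    1.13 -0.16]
```

The fingers shut to 30 mm without any force, so something is off. Checking before I move.

```bash
python3 -c "
from plant import grab_frame,calibration,manip;import cv2,numpy as np
from fit import project
a=grab_frame('top');b=grab_frame('side');P=manip.state()['tool_pos']
for im,n in((a,'top'),(b,'side')):
  u=project(P[None],calibration(n))[0]; print(n,u); cv2.circle(im,tuple(u.astype(int)),2,(0,255,0),-1)
  r=project(np.array([[.453,-.0615,.026]]),calibration(n))[0];print(r)
cv2.imwrite('pics/r2.png',np.hstack([cv2.resize(a[220:340,300:460],(400,300)),cv2.resize(b[150:300,280:480],(400,300))]))"
```

```text
top [381.72702367 281.03163882]
[382.18228388 281.38269467]
side [368.60773983 225.396791  ]
[369.96796857 218.72749875]
```

View pics/r2.png

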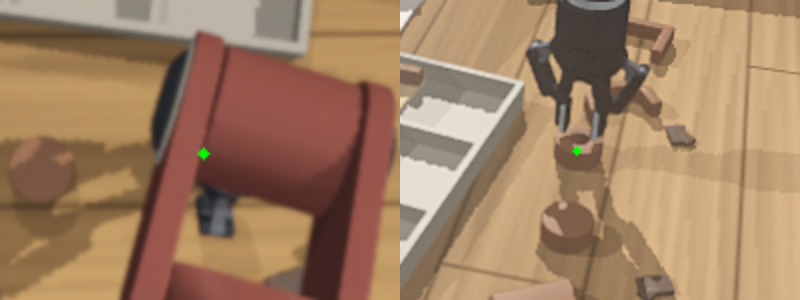

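```bash
python3 - <<'E'
from fit import *; from plant import manip
c=calibration("side")
for x,y,zs in((.4516,-.0624,(.07,.08,.1,.12)),(.455,-.0633,(.006,.02,.03,.04))):
    print([ (z,project(np.array([[x,y,z]]),c)[0].round(1)) for z in zs])
E
cat > show.py <<'E'
import sys,cv2,numpy as np
from plant import grab_frame
n,u0,v0,u1,v1,o=sys.argv[1:7]; im=grab_frame(n)
cv2.imwrite("pics/full_"+o,im); w,h=int(u1)-int(u0),int(v1)-int(v0); s=min(780/w,580/h)
cv2.imwrite("pics/"+o,cv2.resize(im[int(v0):int(v1),int(u0):int(u1)],None,fx=s,fy=s,interpolation=cv2.INTER_CUBIC))
E
python3 show.py side 320 150 420 240 r3.png; python3 go.py .453 -.0615 .1 1.428
```

```text
[(0.07, array([372.4, 202.7])), (0.08, array([372.8, 198.9])), (0.1, array([373.6, 191.3])), (0.12, array([374.5, 183.5]))]
[(0.006, array([368.5, 225.1])), (0.02, array([369. , 220.2])), (0.03, array([369.4, 216.7])), (0.04, array([369.8, 213.1]))]
shift now-frame [ 0.008 -0.011 -0.632] target-frame [ 0.008 -0.011 -0.632] turn [0.001 0.    0.002]
t 3.68 pos [ 0.4545 -0.063   0.0052] F [ 0.5 -0.  -0.2] grip 0.352 0.0 j [-0.3  -0.13  2.15  0.    1.13 -0.16]
```

View pics/r3.png

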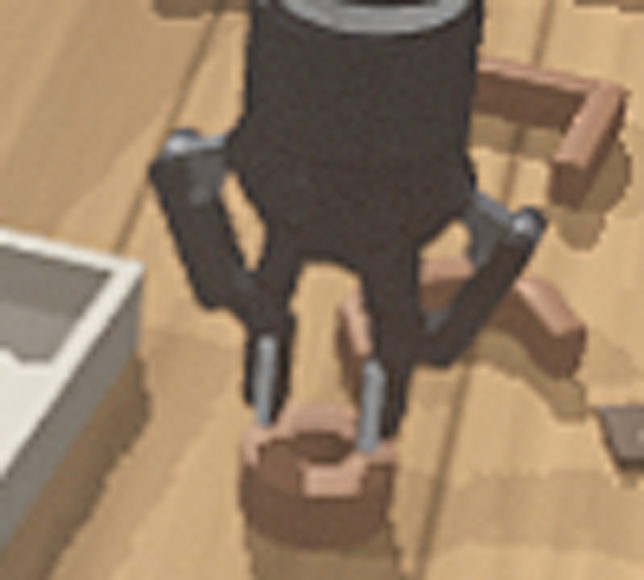

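The pads' tips (crop 265,425 and 370,450) are still just above the ring's top. They stand about 20 mm behind the reported TCP, so I'll reopen, go about 19 mm lower, and close again.

>>> {"api": "send_rows", "payload": {"rows": [{"x":0,"y":0,"z":0,"wx":0,"wy":0,"wz":0,"hand":0.7},{"x":0,"y":0,"z":0,"wx":0,"wy":0,"wz":0,"hand":0.7},{"x":0,"y":0,"z":0,"wx":0,"wy":0,"wz":0,"hand":0.7},{"x":0,"y":0,"z":0,"wx":0,"wy":0,"wz":0,"hand":0.7},{"x":0,"y":-0.01,"z":0.03,"wx":0,"wy":0,"wz":0,"hand":0.7},{"x":0,"y":0,"z":0.03,"wx":0,"wy":0,"wz":0,"hand":0.7},{"x":0,"y":0,"z":0.03,"wx":0,"wy":0,"wz":0,"hand":0.7},{"x":0,"y":0,"z":0.03,"wx":0,"wy":0,"wz":0,"hand":0.7},{"x":0,"y":0,"z":0,"wx":0,"wy":0,"wz":0,"hand":0.7},{"x":0,"y":0,"z":0,"wx":0,"wy":0,"wz":0,"hand":0.7}]}}

```text
time: 4.52
tool_pos: [0.4521, -0.0626, -0.0139]
tool_rot: [-0.001, 0.755, 0.655, -0.0]
contact_force: [0.4, 0.0, 0.9]
gripper_width: 0.85
grasp_force: 0.0
```

```bash
python3 go.py .453 -.0615 -.014 1.428;python3 show.py side 320 150 420 240 r4.png
```

```text
shift now-frame [0.008 0.005 0.   ] target-frame [0.008 0.005 0.   ] turn [-0.002 -0.     0.001]
t 4.52 pos [ 0.4521 -0.0626 -0.0139] F [0.4 0.  0.9] grip 0.85 0.0 j [-0.3  -0.1   2.16  0.    1.09 -0.16]
```

View pics/r4.png

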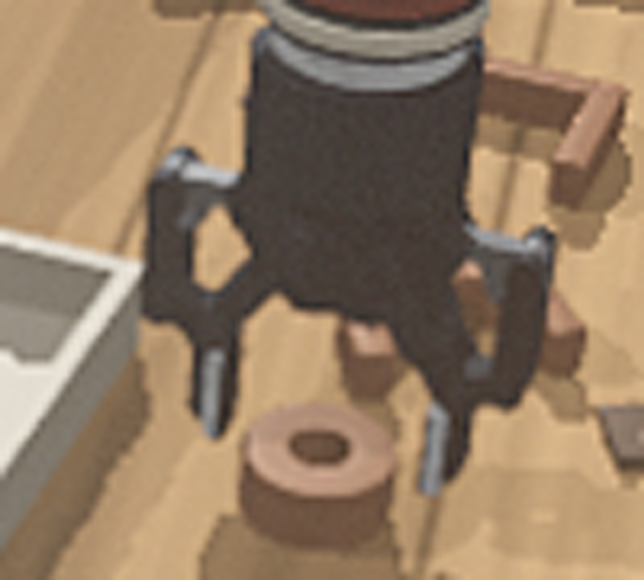

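Tips at (215,435) and (430,490) straddle the ring centrally at z of about 0.016. I'll go 5 mm lower and close.

>>> {"api": "send_rows", "payload": {"rows": [{"x":0.008,"y":0.005,"z":0.017,"wx":0,"wy":0,"wz":0,"hand":0.7},{"x":0,"y":0,"z":0.017,"wx":0,"wy":0,"wz":0,"hand":0.7},{"x":0,"y":0,"z":0,"wx":0,"wy":0,"wz":0,"hand":0.3},{"x":0,"y":0,"z":0,"wx":0,"wy":0,"wz":0,"hand":0.1},{"x":0,"y":0,"z":0,"wx":0,"wy":0,"wz":0,"hand":-0.1},{"x":0,"y":0,"z":0,"wx":0,"wy":0,"wz":0,"hand":-0.3},{"x":0,"y":0,"z":0,"wx":0,"wy":0,"wz":0,"hand":-0.3},{"x":0,"y":0,"z":0,"wx":0,"wy":0,"wz":0,"hand":-0.3},{"x":0,"y":0,"z":0,"wx":0,"wy":0,"wz":0,"hand":-0.3},{"x":0,"y":0,"z":0,"wx":0,"wy":0,"wz":0,"hand":-0.3}]}}

```text
time: 5.4
tool_pos: [0.454, -0.0618, -0.018]
tool_rot: [0.0, 0.755, 0.655, 0.0]
contact_force: [0.7, 0.5, 3.8]
gripper_width: 0.619
grasp_force: 63.2
```

```bash
python3 go.py .651 .157 .1 1.428
```

```text
shift now-frame [ 1.629  1.095 -0.786] target-frame [ 1.631  1.092 -0.787] turn [0.001 0.    0.001]
t 5.4 pos [ 0.454  -0.0618 -0.018 ] F [0.7 0.5 3.8] grip 0.619 63.24187930673361 j [-0.3  -0.09  2.16  0.    1.07 -0.16]
```

>>> {"api": "send_rows", "payload": {"rows": [{"x":0,"y":0,"z":-0.05,"wx":0,"wy":0,"wz":0,"hand":-0.3},{"x":0,"y":0,"z":-0.12,"wx":0,"wy":0,"wz":0,"hand":-0.3},{"x":0,"y":0,"z":-0.15,"wx":0,"wy":0,"wz":0,"hand":-0.3},{"x":0,"y":0,"z":-0.15,"wx":0,"wy":0,"wz":0,"hand":-0.3},{"x":0.03,"y":0.02,"z":-0.15,"wx":0,"wy":0,"wz":0,"hand":-0.3},{"x":0.09,"y":0.06,"z":-0.1,"wx":0,"wy":0,"wz":0,"hand":-0.3},{"x":0.15,"y":0.1,"z":-0.06,"wx":0,"wy":0,"wz":0,"hand":-0.3},{"x":0.15,"y":0.1,"z":0,"wx":0,"wy":0,"wz":0,"hand":-0.3},{"x":0.15,"y":0.1,"z":0,"wx":0,"wy":0,"wz":0,"hand":-0.3},{"x":0.15,"y":0.1,"z":0,"wx":0,"wy":0,"wz":0,"hand":-0.3}]}}

```text
time: 6.23
tool_pos: [0.5402, 0.0361, 0.0986]
tool_rot: [-0.0, 0.755, 0.655, -0.0]
contact_force: [-0.4, -1.4, -0.3]
gripper_width: 0.624
grasp_force: 63.1
```

```bash
python3 go.py .651 .157 .06 1.428
```

```text
shift now-frame [0.902 0.618 0.257] target-frame [0.903 0.617 0.257] turn [-0.001  0.     0.001]
t 6.23 pos [0.5402 0.0361 0.0986] F [-0.4 -1.4 -0.3] grip 0.624 63.146409429609776 j [-0.07 -0.06  1.9  -0.    1.3   0.07]
```

>>> {"api": "send_rows", "payload": {"rows": [{"x":0.15,"y":0.1,"z":0,"wx":0,"wy":0,"wz":0,"hand":-0.3},{"x":0.15,"y":0.1,"z":0,"wx":0,"wy":0,"wz":0,"hand":-0.3},{"x":0.15,"y":0.1,"z":0,"wx":0,"wy":0,"wz":0,"hand":-0.3},{"x":0.15,"y":0.1,"z":0.03,"wx":0,"wy":0,"wz":0,"hand":-0.3},{"x":0.12,"y":0.09,"z":0.06,"wx":0,"wy":0,"wz":0,"hand":-0.3},{"x":0.08,"y":0.06,"z":0.06,"wx":0,"wy":0,"wz":0,"hand":-0.3},{"x":0.04,"y":0.03,"z":0.06,"wx":0,"wy":0,"wz":0,"hand":-0.3},{"x":0.02,"y":0.01,"z":0.05,"wx":0,"wy":0,"wz":0,"hand":-0.3},{"x":0,"y":0,"z":0,"wx":0,"wy":0,"wz":0,"hand":-0.3},{"x":0,"y":0,"z":0,"wx":0,"wy":0,"wz":0,"hand":-0.3}]}}

```text
time: 7.07
tool_pos: [0.6445, 0.1497, 0.0585]
tool_rot: [-0.001, 0.755, 0.655, -0.001]
contact_force: [0.6, 0.2, -0.6]
gripper_width: 0.622
grasp_force: 63.1
```

```bash
python3 go.py .651 .157 -.009 1.428; python3 show.py side 150 150 350 310 r5.png
```

```text
shift now-frame [0.054 0.037 0.45 ] target-frame [0.054 0.036 0.45 ] turn [-0.003  0.001  0.001]
t 7.07 pos [0.6445 0.1497 0.0585] F [ 0.6  0.2 -0.6] grip 0.622 63.13661199063063 j [ 0.12  0.26  1.63 -0.    1.25  0.26]
```

View pics/r5.png

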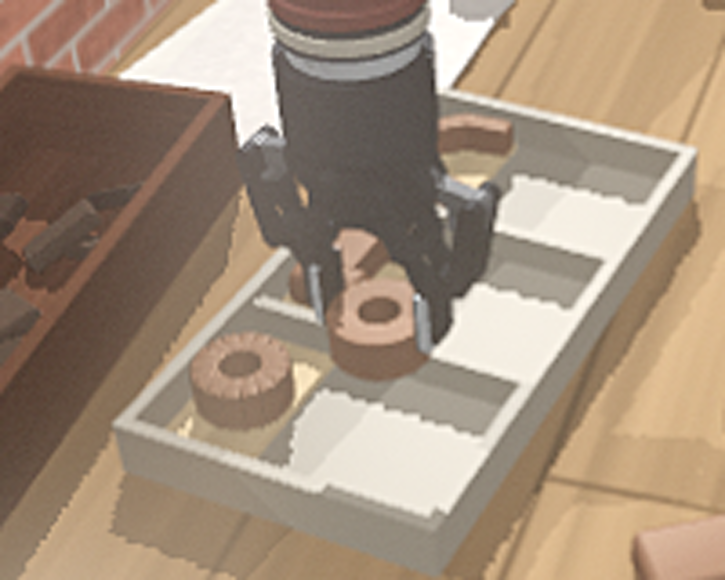

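The ring is held level above the left bay, with the reference ring at (240,370). Lowering it gently.

>>> {"api": "send_rows", "payload": {"rows": [{"x":0.03,"y":0.02,"z":0.03,"wx":0,"wy":0,"wz":0,"hand":-0.3},{"x":0.024,"y":0.017,"z":0.05,"wx":0,"wy":0,"wz":0,"hand":-0.3},{"x":0,"y":0,"z":0.08,"wx":0,"wy":0,"wz":0,"hand":-0.3},{"x":0,"y":0,"z":0.08,"wx":0,"wy":0,"wz":0,"hand":-0.3},{"x":0,"y":0,"z":0.08,"wx":0,"wy":0,"wz":0,"hand":-0.3},{"x":0,"y":0,"z":0.06,"wx":0,"wy":0,"wz":0,"hand":-0.3},{"x":0,"y":0,"z":0.04,"wx":0,"wy":0,"wz":0,"hand":-0.3},{"x":0,"y":0,"z":0.02,"wx":0,"wy":0,"wz":0,"hand":-0.3},{"x":0,"y":0,"z":0,"wx":0,"wy":0,"wz":0,"hand":-0.3},{"x":0,"y":0,"z":0,"wx":0,"wy":0,"wz":0,"hand":-0.3}]}}

```text
time: 7.95
tool_pos: [0.6527, 0.1576, -0.0063]
tool_rot: [0.0, 0.755, 0.655, 0.0]
contact_force: [-0.5, -1.1, -0.2]
gripper_width: 0.623
grasp_force: 63.1
```

```bash
python3 go.py .651 .157 -.010 1.428
```

```text
shift now-frame [-0.005 -0.011  0.025] target-frame [-0.005 -0.011  0.025] turn [ 0.    -0.     0.002]
t 7.95 pos [ 0.6527  0.1576 -0.0063] F [-0.5 -1.1 -0.2] grip 0.623 63.134604915976524 j [ 0.13  0.36  1.63 -0.    1.15  0.27]
```

>>> {"api": "send_rows", "payload": {"rows": [{"x":0,"y":0,"z":0.007,"wx":0,"wy":0,"wz":0,"hand":-0.3},{"x":0,"y":0,"z":0.007,"wx":0,"wy":0,"wz":0,"hand":-0.3},{"x":0,"y":0,"z":0.007,"wx":0,"wy":0,"wz":0,"hand":-0.3},{"x":0,"y":0,"z":0.004,"wx":0,"wy":0,"wz":0,"hand":-0.3},{"x":0,"y":0,"z":0,"wx":0,"wy":0,"wz":0,"hand":-0.3},{"x":0,"y":0,"z":0,"wx":0,"wy":0,"wz":0,"hand":-0.3},{"x":0,"y":0,"z":0,"wx":0,"wy":0,"wz":0,"hand":-0.3},{"x":0,"y":0,"z":0,"wx":0,"wy":0,"wz":0,"hand":-0.3},{"x":0,"y":0,"z":0,"wx":0,"wy":0,"wz":0,"hand":-0.3},{"x":0,"y":0,"z":0,"wx":0,"wy":0,"wz":0,"hand":-0.3}]}}

```text
time: 8.78
tool_pos: [0.6527, 0.1576, -0.0099]
tool_rot: [0.0, 0.755, 0.655, 0.0]
contact_force: [0.3, 1.1, -0.0]
gripper_width: 0.625
grasp_force: 63.1
```

>>> {"api": "send_rows", "payload": {"rows": [{"x":0,"y":0,"z":0.004,"wx":0,"wy":0,"wz":0,"hand":-0.3},{"x":0,"y":0,"z":0,"wx":0,"wy":0,"wz":0,"hand":-0.3},{"x":0,"y":0,"z":0.004,"wx":0,"wy":0,"wz":0,"hand":-0.3},{"x":0,"y":0,"z":0,"wx":0,"wy":0,"wz":0,"hand":-0.3},{"x":0,"y":0,"z":0.003,"wx":0,"wy":0,"wz":0,"hand":-0.3},{"x":0,"y":0,"z":0,"wx":0,"wy":0,"wz":0,"hand":-0.3},{"x":0,"y":0,"z":0,"wx":0,"wy":0,"wz":0,"hand":-0.3},{"x":0,"y":0,"z":0,"wx":0,"wy":0,"wz":0,"hand":-0.3},{"x":0,"y":0,"z":0,"wx":0,"wy":0,"wz":0,"hand":-0.3},{"x":0,"y":0,"z":0,"wx":0,"wy":0,"wz":0,"hand":-0.3}]}}

```text
time: 9.62
tool_pos: [0.6527, 0.1576, -0.01]
tool_rot: [-0.0, 0.755, 0.655, -0.0]
contact_force: [-4.2, -1.2, 10.6]
gripper_width: 0.623
grasp_force: 64.2
```

Contact with the floor (10 N). I'll ease off a touch, release, and rise.

>>> {"api": "send_rows", "payload": {"rows": [{"x":0,"y":0,"z":-0.005,"wx":0,"wy":0,"wz":0,"hand":-0.3},{"x":0,"y":0,"z":0,"wx":0,"wy":0,"wz":0,"hand":0.25},{"x":0,"y":0,"z":0,"wx":0,"wy":0,"wz":0,"hand":0.35},{"x":0,"y":0,"z":0,"wx":0,"wy":0,"wz":0,"hand":0.5},{"x":0,"y":0,"z":0,"wx":0,"wy":0,"wz":0,"hand":0.5},{"x":0,"y":0,"z":0,"wx":0,"wy":0,"wz":0,"hand":0.5},{"x":0,"y":0,"z":-0.05,"wx":0,"wy":0,"wz":0,"hand":0.5},{"x":0,"y":0,"z":-0.15,"wx":0,"wy":0,"wz":0,"hand":0.5},{"x":0,"y":0,"z":-0.25,"wx":0,"wy":0,"wz":0,"hand":0.5},{"x":0,"y":0,"z":-0.25,"wx":0,"wy":0,"wz":0,"hand":0.5}]}}

```text
time: 10.45
tool_pos: [0.651, 0.1574, 0.0935]
tool_rot: [-0.001, 0.755, 0.655, -0.002]
contact_force: [1.7, 0.3, 0.7]
gripper_width: 0.748
grasp_force: 0.0
```

```bash
python3 go.py .4308 -.193 .09 .462
```

```text
shift now-frame [-2.52  -1.123  0.03 ] target-frame [-2.355  1.437  0.023] turn [-0.004  0.003  1.231]
t 10.45 pos [0.651  0.1574 0.0935] F [1.7 0.3 0.7] grip 0.748 0.0 j [0.13 0.24 1.59 0.   1.31 0.27]
```

>>> {"api": "send_rows", "payload": {"rows": [{"x":-0.15,"y":-0.07,"z":-0.05,"wx":0,"wy":0,"wz":0,"hand":0.3},{"x":-0.2,"y":-0.09,"z":0,"wx":0,"wy":0,"wz":0,"hand":0.3},{"x":-0.2,"y":-0.09,"z":0,"wx":0,"wy":0,"wz":0,"hand":0.3},{"x":-0.2,"y":-0.09,"z":0,"wx":0,"wy":0,"wz":0,"hand":0.3},{"x":-0.2,"y":-0.09,"z":0,"wx":0,"wy":0,"wz":0,"hand":0.3},{"x":-0.2,"y":-0.09,"z":0,"wx":0,"wy":0,"wz":0,"hand":0.3},{"x":-0.2,"y":-0.09,"z":0,"wx":0,"wy":0,"wz":0,"hand":0.3},{"x":-0.2,"y":-0.09,"z":0,"wx":0,"wy":0,"wz":0,"hand":0.3},{"x":-0.2,"y":-0.09,"z":0,"wx":0,"wy":0,"wz":0,"hand":0.3},{"x":-0.2,"y":-0.09,"z":0,"wx":0,"wy":0,"wz":0,"hand":0.3}]}}

```text
time: 11.28
tool_pos: [0.4797, -0.1145, 0.102]
tool_rot: [0.0, 0.755, 0.655, 0.0]
contact_force: [0.5, -1.3, 0.9]
gripper_width: 0.653
grasp_force: 0.0
```

>>> {"api": "send_rows", "payload": {"rows": [{"x":0,"y":0,"z":0,"wx":0,"wy":0,"wz":0.123,"hand":0.3},{"x":0,"y":0,"z":0,"wx":0,"wy":0,"wz":0.123,"hand":0.3},{"x":0,"y":0,"z":0,"wx":0,"wy":0,"wz":0.123,"hand":0.3},{"x":0,"y":0,"z":0,"wx":0,"wy":0,"wz":0.123,"hand":0.3},{"x":0,"y":0,"z":0,"wx":0,"wy":0,"wz":0.123,"hand":0.3},{"x":0,"y":0,"z":0,"wx":0,"wy":0,"wz":0.123,"hand":0.3},{"x":0,"y":0,"z":0,"wx":0,"wy":0,"wz":0.123,"hand":0.3},{"x":0,"y":0,"z":0,"wx":0,"wy":0,"wz":0.123,"hand":0.3},{"x":0,"y":0,"z":0,"wx":0,"wy":0,"wz":0.123,"hand":0.3},{"x":0,"y":0,"z":0,"wx":0,"wy":0,"wz":0.123,"hand":0.3}]}}

```text
time: 12.12
tool_pos: [0.4807, -0.1134, 0.102]
tool_rot: [0.0, 0.974, 0.227, 0.0]
contact_force: [1.0, 0.5, -0.2]
gripper_width: 0.651
grasp_force: 0.0
```

```bash
python3 go.py .4308 -.193 .04 .462
```

```text
shift now-frame [-0.533  0.329  0.413] target-frame [-0.534  0.327  0.413] turn [ 0.001 -0.001 -0.005]
t 12.12 pos [ 0.4807 -0.1134  0.102 ] F [ 1.   0.5 -0.2] grip 0.651 0.0 j [-0.38 -0.18  2.01 -0.    1.31  0.73]
```

>>> {"api": "send_rows", "payload": {"rows": [{"x":-0.05,"y":0.03,"z":0.05,"wx":0,"wy":0,"wz":0,"hand":0.3},{"x":-0.1,"y":0.06,"z":0.07,"wx":0,"wy":0,"wz":0,"hand":0.3},{"x":-0.1,"y":0.06,"z":0.07,"wx":0,"wy":0,"wz":0,"hand":0.3},{"x":-0.1,"y":0.06,"z":0.07,"wx":0,"wy":0,"wz":0,"hand":0.3},{"x":-0.1,"y":0.06,"z":0.07,"wx":0,"wy":0,"wz":0,"hand":0.3},{"x":-0.06,"y":0.04,"z":0.05,"wx":0,"wy":0,"wz":0,"hand":0.3},{"x":-0.023,"y":0.018,"z":0.03,"wx":0,"wy":0,"wz":0,"hand":0.3},{"x":0,"y":0,"z":0,"wx":0,"wy":0,"wz":0,"hand":0.3},{"x":0,"y":0,"z":0,"wx":0,"wy":0,"wz":0,"hand":0.3},{"x":0,"y":0,"z":0,"wx":0,"wy":0,"wz":0,"hand":0.3}]}}

```text
time: 12.95
tool_pos: [0.4317, -0.193, 0.0406]
tool_rot: [0.0, 0.973, 0.23, 0.0]
contact_force: [0.4, -0.3, 0.6]
gripper_width: 0.648
grasp_force: 0.0
```

```bash
python3 go.py .4308 -.193 -.013 .462;python3 show.py side 340 120 440 220 h1.png
```

```text
shift now-frame [-0.006 -0.003  0.357] target-frame [-0.006 -0.003  0.357] turn [ 0.001 -0.001  0.003]
t 12.95 pos [ 0.4317 -0.193   0.0406] F [ 0.4 -0.3  0.6] grip 0.648 0.0 j [-0.58 -0.16  2.1   0.    1.2   0.53]
```

View pics/h1.png

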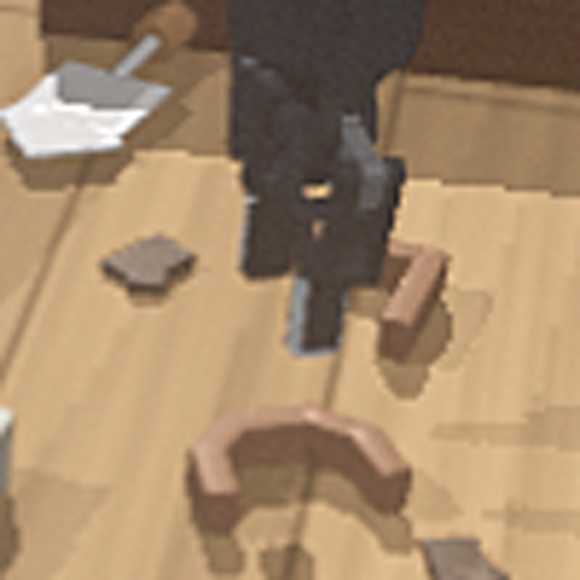

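The near finger's tip is at (315,350) with the crown at (300,415), so they line up. Descending.

>>> {"api": "send_rows", "payload": {"rows": [{"x":-0.006,"y":-0.003,"z":0.06,"wx":0,"wy":0,"wz":0,"hand":0.3},{"x":0,"y":0,"z":0.1,"wx":0,"wy":0,"wz":0,"hand":0.3},{"x":0,"y":0,"z":0.1,"wx":0,"wy":0,"wz":0,"hand":0.3},{"x":0,"y":0,"z":0.07,"wx":0,"wy":0,"wz":0,"hand":0.3},{"x":0,"y":0,"z":0.04,"wx":0,"wy":0,"wz":0,"hand":0.3},{"x":0,"y":0,"z":0,"wx":0,"wy":0,"wz":0,"hand":0.3},{"x":0,"y":0,"z":0,"wx":0,"wy":0,"wz":0,"hand":0.3},{"x":0,"y":0,"z":0,"wx":0,"wy":0,"wz":0,"hand":0.3},{"x":0,"y":0,"z":0,"wx":0,"wy":0,"wz":0,"hand":0.3},{"x":0,"y":0,"z":0,"wx":0,"wy":0,"wz":0,"hand":0.3}]}}

```text
time: 13.83
tool_pos: [0.4307, -0.1935, -0.0147]
tool_rot: [0.001, 0.973, 0.23, 0.001]
contact_force: [0.8, 0.1, -1.2]
gripper_width: 0.654
grasp_force: 0.0
```

>>> {"api": "send_rows", "payload": {"rows": [{"x":0,"y":0,"z":0,"wx":0,"wy":0,"wz":0,"hand":0},{"x":0,"y":0,"z":0,"wx":0,"wy":0,"wz":0,"hand":-0.2},{"x":0,"y":0,"z":0,"wx":0,"wy":0,"wz":0,"hand":-0.4},{"x":0,"y":0,"z":0,"wx":0,"wy":0,"wz":0,"hand":-0.5},{"x":0,"y":0,"z":0,"wx":0,"wy":0,"wz":0,"hand":-0.6},{"x":0,"y":0,"z":0,"wx":0,"wy":0,"wz":0,"hand":-0.7},{"x":0,"y":0,"z":0,"wx":0,"wy":0,"wz":0,"hand":-0.9},{"x":0,"y":0,"z":0,"wx":0,"wy":0,"wz":0,"hand":-1},{"x":0,"y":0,"z":0,"wx":0,"wy":0,"wz":0,"hand":-1},{"x":0,"y":0,"z":0,"wx":0,"wy":0,"wz":0,"hand":-1}]}}

```text
time: 14.67
tool_pos: [0.4302, -0.1933, -0.0153]
tool_rot: [0.0, 0.973, 0.23, 0.0]
contact_force: [-1.1, 0.3, 3.9]
gripper_width: 0.165
grasp_force: 58.9
```

```bash
python3 go.py .611 -.110 .1 -.143
```

```text
shift now-frame [ 1.326  0.042 -0.768] target-frame [ 1.114 -0.721 -0.768] turn [ 0.    -0.     0.772]
t 14.67 pos [ 0.4302 -0.1933 -0.0153] F [-1.1  0.3  3.9] grip 0.165 58.92485640157247 j [-0.58 -0.06  2.13 -0.    1.08  0.53]
```

>>> {"api": "send_rows", "payload": {"rows": [{"x":0,"y":0,"z":-0.03,"wx":0,"wy":0,"wz":0,"hand":-1},{"x":0,"y":0,"z":-0.08,"wx":0,"wy":0,"wz":0,"hand":-1},{"x":0,"y":0,"z":-0.12,"wx":0,"wy":0,"wz":0.04,"hand":-1},{"x":0,"y":0,"z":-0.14,"wx":0,"wy":0,"wz":0.1,"hand":-1},{"x":0,"y":0,"z":-0.14,"wx":0,"wy":0,"wz":0.12,"hand":-1},{"x":0,"y":0,"z":-0.12,"wx":0,"wy":0,"wz":0.12,"hand":-1},{"x":0,"y":0,"z":-0.1,"wx":0,"wy":0,"wz":0.12,"hand":-1},{"x":0,"y":0,"z":-0.04,"wx":0,"wy":0,"wz":0.12,"hand":-1},{"x":0,"y":0,"z":0,"wx":0,"wy":0,"wz":0.1,"hand":-1},{"x":0,"y":0,"z":0,"wx":0,"wy":0,"wz":0.052,"hand":-1}]}}

```text
time: 15.5
tool_pos: [0.4301, -0.1931, 0.1005]
tool_rot: [0.0, 0.997, -0.073, 0.0]
contact_force: [-0.7, 0.3, -0.7]
gripper_width: 0.165
grasp_force: 58.7
```

>>> {"api": "send_rows", "payload": {"rows": [{"x":0.06,"y":-0.04,"z":0,"wx":0,"wy":0,"wz":0,"hand":-1},{"x":0.12,"y":-0.08,"z":0,"wx":0,"wy":0,"wz":0,"hand":-1},{"x":0.15,"y":-0.1,"z":0,"wx":0,"wy":0,"wz":0,"hand":-1},{"x":0.15,"y":-0.1,"z":0,"wx":0,"wy":0,"wz":0,"hand":-1},{"x":0.15,"y":-0.1,"z":0,"wx":0,"wy":0,"wz":0,"hand":-1},{"x":0.15,"y":-0.1,"z":0,"wx":0,"wy":0,"wz":0,"hand":-1},{"x":0.15,"y":-0.1,"z":0,"wx":0,"wy":0,"wz":0,"hand":-1},{"x":0.12,"y":-0.07,"z":0,"wx":0,"wy":0,"wz":0,"hand":-1},{"x":0.06,"y":-0.03,"z":0,"wx":0,"wy":0,"wz":0,"hand":-1},{"x":0,"y":0,"z":0,"wx":0,"wy":0,"wz":0,"hand":-1}]}}

```text
time: 16.33
tool_pos: [0.6116, -0.1088, 0.0993]
tool_rot: [-0.0, 0.998, -0.07, -0.0]
contact_force: [-0.1, 0.3, -1.6]
gripper_width: 0.165
grasp_force: 58.7
```

```bash
python3 go.py .611 -.110 -.004 -.143;python3 show.py side 200 100 400 250 h2.png
```

```text
shift now-frame [-0.003  0.009  0.689] target-frame [-0.003  0.009  0.689] turn [-0.     0.     0.003]
t 16.33 pos [ 0.6116 -0.1088  0.0993] F [-0.1  0.3 -1.6] grip 0.165 58.667759917880176 j [-0.3   0.13  1.71  0.    1.3   1.42]
```

View pics/h2.png

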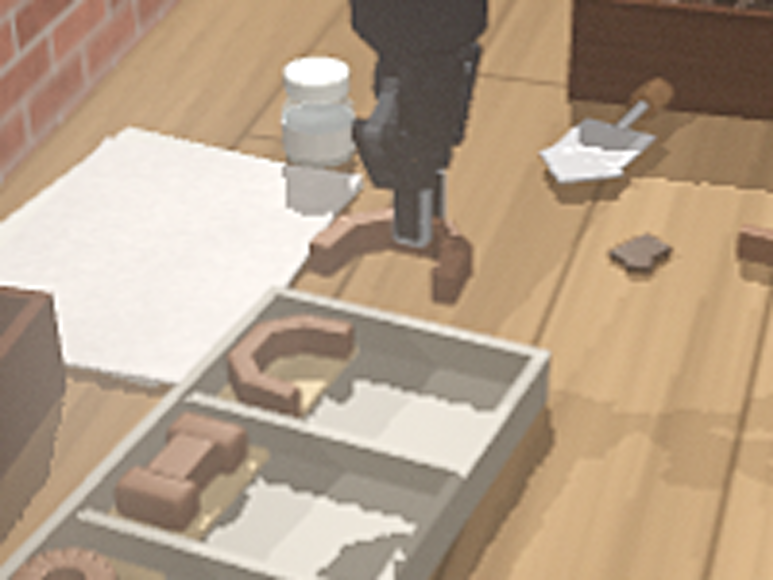

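The handle hangs level above the right bay's far side, crown outward, with its reference at (290,360). Lowering it.

>>> {"api": "send_rows", "payload": {"rows": [{"x":-0.003,"y":0.009,"z":0.04,"wx":0,"wy":0,"wz":0,"hand":-1},{"x":0,"y":0,"z":0.09,"wx":0,"wy":0,"wz":0,"hand":-1},{"x":0,"y":0,"z":0.11,"wx":0,"wy":0,"wz":0,"hand":-1},{"x":0,"y":0,"z":0.11,"wx":0,"wy":0,"wz":0,"hand":-1},{"x":0,"y":0,"z":0.11,"wx":0,"wy":0,"wz":0,"hand":-1},{"x":0,"y":0,"z":0.09,"wx":0,"wy":0,"wz":0,"hand":-1},{"x":0,"y":0,"z":0.07,"wx":0,"wy":0,"wz":0,"hand":-1},{"x":0,"y":0,"z":0.04,"wx":0,"wy":0,"wz":0,"hand":-1},{"x":0,"y":0,"z":0.02,"wx":0,"wy":0,"wz":0,"hand":-1},{"x":0,"y":0,"z":0,"wx":0,"wy":0,"wz":0,"hand":-1}]}}

```text
time: 17.22
tool_pos: [0.6092, -0.1113, -0.0026]
tool_rot: [-0.0, 0.997, -0.072, -0.0]
contact_force: [0.3, -0.3, -0.7]
gripper_width: 0.166
grasp_force: 58.7
```

>>> {"api": "send_rows", "payload": {"rows": [{"x":0,"y":0,"z":0.006,"wx":0,"wy":0,"wz":0,"hand":-1},{"x":0,"y":0,"z":0,"wx":0,"wy":0,"wz":0,"hand":-1},{"x":0,"y":0,"z":0.005,"wx":0,"wy":0,"wz":0,"hand":-1},{"x":0,"y":0,"z":0,"wx":0,"wy":0,"wz":0,"hand":-1},{"x":0,"y":0,"z":0,"wx":0,"wy":0,"wz":0,"hand":-1},{"x":0,"y":0,"z":0,"wx":0,"wy":0,"wz":0,"hand":-1},{"x":0,"y":0,"z":0,"wx":0,"wy":0,"wz":0,"hand":-1},{"x":0,"y":0,"z":0,"wx":0,"wy":0,"wz":0,"hand":-1},{"x":0,"y":0,"z":0,"wx":0,"wy":0,"wz":0,"hand":-1},{"x":0,"y":0,"z":0,"wx":0,"wy":0,"wz":0,"hand":-1}]}}

```text
time: 18.05
tool_pos: [0.6096, -0.1113, -0.0037]
tool_rot: [-0.0, 0.997, -0.072, -0.0]
contact_force: [0.3, 0.2, -1.2]
gripper_width: 0.166
grasp_force: 58.7
```

Down about 3 mm more in small steps.

>>> {"api": "send_rows", "payload": {"rows": [{"x":0,"y":0,"z":0.006,"wx":0,"wy":0,"wz":0,"hand":-1},{"x":0,"y":0,"z":0,"wx":0,"wy":0,"wz":0,"hand":-1},{"x":0,"y":0,"z":0.006,"wx":0,"wy":0,"wz":0,"hand":-1},{"x":0,"y":0,"z":0,"wx":0,"wy":0,"wz":0,"hand":-1},{"x":0,"y":0,"z":0.006,"wx":0,"wy":0,"wz":0,"hand":-1},{"x":0,"y":0,"z":0,"wx":0,"wy":0,"wz":0,"hand":-1},{"x":0,"y":0,"z":0,"wx":0,"wy":0,"wz":0,"hand":-1},{"x":0,"y":0,"z":0,"wx":0,"wy":0,"wz":0,"hand":-1},{"x":0,"y":0,"z":0,"wx":0,"wy":0,"wz":0,"hand":-1},{"x":0,"y":0,"z":0,"wx":0,"wy":0,"wz":0,"hand":-1}]}}

```text
time: 18.88
tool_pos: [0.6096, -0.1112, -0.0063]
tool_rot: [0.0, 0.997, -0.071, 0.0]
contact_force: [0.1, -0.5, -0.7]
gripper_width: 0.164
grasp_force: 58.7
```

>>> {"api": "send_rows", "payload": {"rows": [{"x":0,"y":0,"z":0.005,"wx":0,"wy":0,"wz":0,"hand":-1},{"x":0,"y":0,"z":0,"wx":0,"wy":0,"wz":0,"hand":-1},{"x":0,"y":0,"z":0.005,"wx":0,"wy":0,"wz":0,"hand":-1},{"x":0,"y":0,"z":0,"wx":0,"wy":0,"wz":0,"hand":-1},{"x":0,"y":0,"z":0,"wx":0,"wy":0,"wz":0,"hand":-1},{"x":0,"y":0,"z":0,"wx":0,"wy":0,"wz":0,"hand":-1},{"x":0,"y":0,"z":0,"wx":0,"wy":0,"wz":0,"hand":-1},{"x":0,"y":0,"z":0,"wx":0,"wy":0,"wz":0,"hand":-1},{"x":0,"y":0,"z":0,"wx":0,"wy":0,"wz":0,"hand":-1},{"x":0,"y":0,"z":0,"wx":0,"wy":0,"wz":0,"hand":-1}]}}

```text
time: 19.72
tool_pos: [0.6097, -0.1113, -0.0073]
tool_rot: [0.0, 0.997, -0.071, 0.0]
contact_force: [-4.0, 0.6, 5.4]
gripper_width: 0.162
grasp_force: 59.5
```

Touching (5 N). Release and rise.

>>> {"api": "send_rows", "payload": {"rows": [{"x":0,"y":0,"z":-0.003,"wx":0,"wy":0,"wz":0,"hand":-0.7},{"x":0,"y":0,"z":0,"wx":0,"wy":0,"wz":0,"hand":-0.55},{"x":0,"y":0,"z":0,"wx":0,"wy":0,"wz":0,"hand":-0.35},{"x":0,"y":0,"z":0,"wx":0,"wy":0,"wz":0,"hand":-0.35},{"x":0,"y":0,"z":0,"wx":0,"wy":0,"wz":0,"hand":-0.35},{"x":0,"y":0,"z":0,"wx":0,"wy":0,"wz":0,"hand":-0.35},{"x":0,"y":0,"z":-0.05,"wx":0,"wy":0,"wz":0,"hand":-0.35},{"x":0,"y":0,"z":-0.15,"wx":0,"wy":0,"wz":0,"hand":-0.35},{"x":0,"y":0,"z":-0.25,"wx":0,"wy":0,"wz":0,"hand":-0.35},{"x":0,"y":0,"z":-0.25,"wx":0,"wy":0,"wz":0,"hand":-0.35}]}}

```text
time: 20.55
tool_pos: [0.6082, -0.1108, 0.0975]
tool_rot: [-0.0, 0.997, -0.072, -0.002]
contact_force: [1.1, -0.2, 0.5]
gripper_width: 0.322
grasp_force: 0.0
```

```bash
python3 go.py .418 .3293 .1 -.511;python3 go.py .418 .3293 .1 2.63;  python3 show.py side 160 100 400 280 h3.png
```

```text
shift now-frame [-1.674 -2.723 -0.009] target-frame [-2.541 -1.939 -0.017] turn [0.    0.005 0.468]
t 20.55 pos [ 0.6082 -0.1108  0.0975] F [ 1.1 -0.2  0.5] grip 0.322 0.0 j [-0.3   0.13  1.72  0.    1.3   1.41]
shift now-frame [-1.674 -2.723 -0.009] target-frame [ 2.542  1.938 -0.017] turn [-0.006  0.    -3.531]
t 20.55 pos [ 0.6082 -0.1108  0.0975] F [ 1.1 -0.2  0.5] grip 0.322 0.0 j [-0.3   0.13  1.72  0.    1.3   1.41]
```

View pics/h3.png

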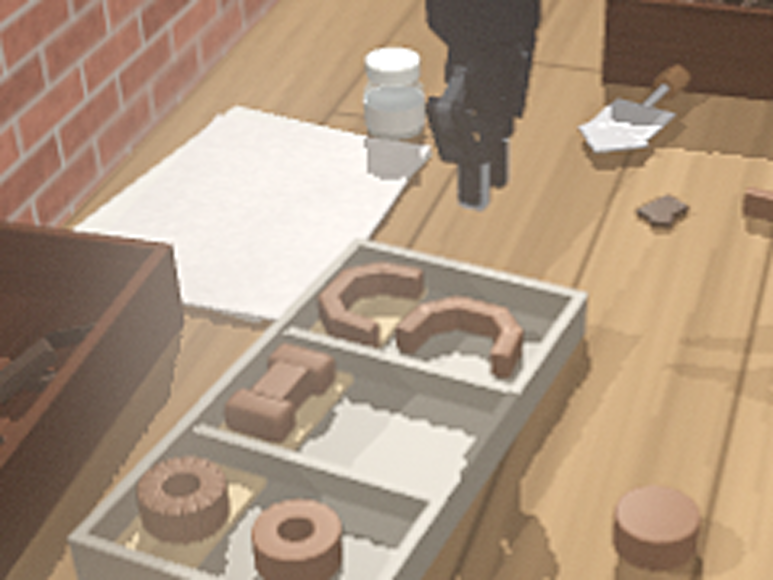

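The ring (295,535) and handle (460,330) both lie flat in their bays. Next, the sinker.

>>> {"api": "send_rows", "payload": {"rows": [{"x":-0.06,"y":-0.1,"z":0,"wx":0,"wy":0,"wz":0,"hand":0.2},{"x":-0.12,"y":-0.2,"z":0,"wx":0,"wy":0,"wz":0,"hand":0.2},{"x":-0.12,"y":-0.2,"z":0,"wx":0,"wy":0,"wz":0,"hand":0.2},{"x":-0.12,"y":-0.2,"z":0,"wx":0,"wy":0,"wz":0,"hand":0.2},{"x":-0.12,"y":-0.2,"z":0,"wx":0,"wy":0,"wz":0,"hand":0.2},{"x":-0.12,"y":-0.2,"z":0,"wx":0,"wy":0,"wz":0,"hand":0.2},{"x":-0.12,"y":-0.2,"z":0,"wx":0,"wy":0,"wz":0,"hand":0.2},{"x":-0.12,"y":-0.2,"z":0,"wx":0,"wy":0,"wz":0,"hand":0.2},{"x":-0.12,"y":-0.2,"z":0,"wx":0,"wy":0,"wz":0,"hand":0.2},{"x":-0.12,"y":-0.2,"z":0,"wx":0,"wy":0,"wz":0,"hand":0.2}]}}

```text
time: 21.43
tool_pos: [0.4793, 0.1969, 0.0971]
tool_rot: [-0.0, 0.997, -0.071, -0.0]
contact_force: [0.7, 0.8, -0.4]
gripper_width: 0.603
grasp_force: 0.0
```

>>> {"api": "send_rows", "payload": {"rows": [{"x":-0.12,"y":-0.2,"z":0,"wx":0,"wy":0,"wz":0,"hand":0.2},{"x":-0.12,"y":-0.2,"z":0,"wx":0,"wy":0,"wz":0,"hand":0.2},{"x":-0.1,"y":-0.16,"z":0,"wx":0,"wy":0,"wz":0,"hand":0.2},{"x":-0.05,"y":-0.08,"z":0,"wx":0,"wy":0,"wz":0.05,"hand":0.2},{"x":0,"y":0,"z":0,"wx":0,"wy":0,"wz":0.1,"hand":0.2},{"x":0,"y":0,"z":0,"wx":0,"wy":0,"wz":0.12,"hand":0.2},{"x":0,"y":0,"z":0,"wx":0,"wy":0,"wz":0.1,"hand":0.2},{"x":0,"y":0,"z":0,"wx":0,"wy":0,"wz":0.098,"hand":0.2},{"x":0,"y":0,"z":0,"wx":0,"wy":0,"wz":0,"hand":0.2},{"x":0,"y":0,"z":0,"wx":0,"wy":0,"wz":0,"hand":0.2}]}}

```text
time: 22.27
tool_pos: [0.4361, 0.2986, 0.0972]
tool_rot: [0.0, 0.968, -0.251, -0.0]
contact_force: [-0.1, -0.1, -0.1]
gripper_width: 0.599
grasp_force: 0.0
```

```bash
python3 go.py .418 .3293 .04 -.511
```

```text
shift now-frame [-0.205 -0.12   0.381] target-frame [-0.205 -0.119  0.381] turn [0.001 0.001 0.003]
t 22.27 pos [0.4361 0.2986 0.0972] F [-0.1 -0.1 -0.1] grip 0.599 0.0 j [ 0.46 -0.09  1.93  0.    1.29  2.54]
```

I've used all 14 views, so from here I'll check by numbers only.

>>> {"api": "send_rows", "payload": {"rows": [{"x":-0.05,"y":-0.03,"z":0.05,"wx":0,"wy":0,"wz":0,"hand":0.2},{"x":-0.07,"y":-0.04,"z":0.1,"wx":0,"wy":0,"wz":0,"hand":0.2},{"x":-0.05,"y":-0.03,"z":0.1,"wx":0,"wy":0,"wz":0,"hand":0.2},{"x":-0.035,"y":-0.02,"z":0.08,"wx":0,"wy":0,"wz":0,"hand":0.2},{"x":0,"y":0,"z":0.05,"wx":0,"wy":0,"wz":0,"hand":0.2},{"x":0,"y":0,"z":0,"wx":0,"wy":0,"wz":0,"hand":0.2},{"x":0,"y":0,"z":0,"wx":0,"wy":0,"wz":0,"hand":0.2},{"x":0,"y":0,"z":0,"wx":0,"wy":0,"wz":0,"hand":0.2},{"x":0,"y":0,"z":0,"wx":0,"wy":0,"wz":0,"hand":0.2},{"x":0,"y":0,"z":0,"wx":0,"wy":0,"wz":0,"hand":0.2}]}}

```text
time: 23.1
tool_pos: [0.4196, 0.3295, 0.0416]
tool_rot: [-0.001, 0.968, -0.253, 0.001]
contact_force: [-0.5, -0.1, 0.1]
gripper_width: 0.596
grasp_force: 0.0
```

```bash
python3 go.py .418 .3293 -.016 -.511
python3 - <<'E'
# check sinker unmoved, from side view mask
import cv2; from fit import *; from plant import grab_frame
c=calibration("side")
for n,im in(("before",cv2.imread("pics/side0.png")),("now",grab_frame("side"))):
    b,g,r=[im[...,i].astype(float) for i in range(3)]
    m=(((g-b)<.5*(r-b))&(r-b>20)&(r<200)).astype(np.uint8)
    m[:345]=0;m[395:]=0;m[:,:320]=0;m[:,382:]=0
    try: print(n,fit("sinker",comp(m,(350,370)),[.418,.3293,-.511],c),m.sum())
    except Exception as e: print(n,e)
E
```

```text
shift now-frame [-0.009  0.007  0.384] target-frame [-0.009  0.006  0.384] turn [-0.002 -0.001 -0.   ]
t 23.1 pos [0.4196 0.3295 0.0416] F [-0.5 -0.1  0.1] grip 0.596 0.0 j [ 0.53 -0.01  1.96 -0.    1.19  2.61]
before (array([ 0.41808098,  0.32875867, -0.47506511]), np.float64(0.8392059803009033)) 1337
now (array([ 0.41754393,  0.32851919, -0.50033441]), np.float64(0.690453052520752)) 1082
```

Side-camera fit agrees (0.418, 0.329, −0.5). Descending and gripping.

>>> {"api": "send_rows", "payload": {"rows": [{"x":-0.009,"y":0.004,"z":0.06,"wx":0,"wy":0,"wz":0,"hand":0.2},{"x":0,"y":0,"z":0.1,"wx":0,"wy":0,"wz":0,"hand":0.2},{"x":0,"y":0,"z":0.1,"wx":0,"wy":0,"wz":0,"hand":0.2},{"x":0,"y":0,"z":0.08,"wx":0,"wy":0,"wz":0,"hand":0.2},{"x":0,"y":0,"z":0.04,"wx":0,"wy":0,"wz":0,"hand":0.2},{"x":0,"y":0,"z":0,"wx":0,"wy":0,"wz":0,"hand":0.2},{"x":0,"y":0,"z":0,"wx":0,"wy":0,"wz":0,"hand":0.2},{"x":0,"y":0,"z":0,"wx":0,"wy":0,"wz":0,"hand":0},{"x":0,"y":0,"z":0,"wx":0,"wy":0,"wz":0,"hand":-0.2},{"x":0,"y":0,"z":0,"wx":0,"wy":0,"wz":0,"hand":-0.35}]}}

```text
time: 23.98
tool_pos: [0.418, 0.3299, -0.0155]
tool_rot: [-0.001, 0.968, -0.253, 0.001]
contact_force: [-0.4, -0.1, 0.5]
gripper_width: 0.326
grasp_force: 0.3
```

>>> {"api": "send_rows", "payload": {"rows": [{"x":0,"y":0,"z":0,"wx":0,"wy":0,"wz":0,"hand":-0.5},{"x":0,"y":0,"z":0,"wx":0,"wy":0,"wz":0,"hand":-0.7},{"x":0,"y":0,"z":0,"wx":0,"wy":0,"wz":0,"hand":-0.9},{"x":0,"y":0,"z":0,"wx":0,"wy":0,"wz":0,"hand":-0.9},{"x":0,"y":0,"z":0,"wx":0,"wy":0,"wz":0,"hand":-0.9},{"x":0,"y":0,"z":0,"wx":0,"wy":0,"wz":0,"hand":-0.9},{"x":0,"y":0,"z":0,"wx":0,"wy":0,"wz":0,"hand":-0.9},{"x":0,"y":0,"z":0,"wx":0,"wy":0,"wz":0,"hand":-0.9},{"x":0,"y":0,"z":0,"wx":0,"wy":0,"wz":0,"hand":-0.9},{"x":0,"y":0,"z":0,"wx":0,"wy":0,"wz":0,"hand":-0.9}]}}

```text
time: 24.82
tool_pos: [0.4181, 0.33, -0.0153]
tool_rot: [-0.001, 0.968, -0.253, 0.001]
contact_force: [-0.5, 0.2, 6.4]
gripper_width: 0.285
grasp_force: 61.8
```

```bash
python3 go.py .632 .034 .1 -.143
```

```text
shift now-frame [ 2.209  1.023 -0.768] target-frame [ 1.692  1.75  -0.769] turn [-0.002 -0.002 -0.468]
t 24.82 pos [ 0.4181  0.33   -0.0153] F [-0.5  0.2  6.4] grip 0.285 61.81251883506775 j [0.53 0.08 1.98 0.   1.08 2.61]
```

Gripped at 24 mm, the waist. Lift and turn, then carry.

>>> {"api": "send_rows", "payload": {"rows": [{"x":0,"y":0,"z":-0.03,"wx":0,"wy":0,"wz":0,"hand":-0.9},{"x":0,"y":0,"z":-0.08,"wx":0,"wy":0,"wz":0,"hand":-0.9},{"x":0,"y":0,"z":-0.12,"wx":0,"wy":0,"wz":0,"hand":-0.9},{"x":0,"y":0,"z":-0.14,"wx":0,"wy":0,"wz":-0.05,"hand":-0.9},{"x":0,"y":0,"z":-0.14,"wx":0,"wy":0,"wz":-0.09,"hand":-0.9},{"x":0,"y":0,"z":-0.12,"wx":0,"wy":0,"wz":-0.1,"hand":-0.9},{"x":0,"y":0,"z":-0.1,"wx":0,"wy":0,"wz":-0.1,"hand":-0.9},{"x":0,"y":0,"z":-0.04,"wx":0,"wy":0,"wz":-0.08,"hand":-0.9},{"x":0,"y":0,"z":0,"wx":0,"wy":0,"wz":-0.048,"hand":-0.9},{"x":0,"y":0,"z":0,"wx":0,"wy":0,"wz":0,"hand":-0.9}]}}

```text
time: 25.65
tool_pos: [0.4175, 0.3297, 0.1003]
tool_rot: [-0.0, 0.997, -0.071, 0.001]
contact_force: [0.4, -0.7, -1.0]
gripper_width: 0.282
grasp_force: 61.0
```

>>> {"api": "send_rows", "payload": {"rows": [{"x":0.06,"y":0.06,"z":0,"wx":0,"wy":0,"wz":0,"hand":-0.9},{"x":0.12,"y":0.12,"z":0,"wx":0,"wy":0,"wz":0,"hand":-0.9},{"x":0.14,"y":0.14,"z":0,"wx":0,"wy":0,"wz":0,"hand":-0.9},{"x":0.14,"y":0.14,"z":0,"wx":0,"wy":0,"wz":0,"hand":-0.9},{"x":0.14,"y":0.14,"z":0,"wx":0,"wy":0,"wz":0,"hand":-0.9},{"x":0.14,"y":0.15,"z":0,"wx":0,"wy":0,"wz":0,"hand":-0.9},{"x":0.14,"y":0.15,"z":0,"wx":0,"wy":0,"wz":0,"hand":-0.9},{"x":0.14,"y":0.15,"z":0,"wx":0,"wy":0,"wz":0,"hand":-0.9},{"x":0.14,"y":0.15,"z":0,"wx":0,"wy":0,"wz":0,"hand":-0.9},{"x":0.14,"y":0.15,"z":0,"wx":0,"wy":0,"wz":0,"hand":-0.9}]}}

```text
time: 26.48
tool_pos: [0.5816, 0.0989, 0.0984]
tool_rot: [0.0, 0.997, -0.072, -0.001]
contact_force: [0.3, 0.5, -1.1]
gripper_width: 0.283
grasp_force: 60.9
```

```bash
python3 go.py .632 .034 .05 -.143
```

```text
shift now-frame [0.395 0.38  0.322] target-frame [0.394 0.381 0.323] turn [ 0.001  0.002 -0.002]
t 26.48 pos [0.5816 0.0989 0.0984] F [ 0.3  0.5 -1.1] grip 0.283 60.9469199180603 j [ 0.04  0.06  1.79 -0.    1.3   1.76]
```

>>> {"api": "send_rows", "payload": {"rows": [{"x":0.12,"y":0.12,"z":0,"wx":0,"wy":0,"wz":0,"hand":-0.9},{"x":0.1,"y":0.1,"z":0,"wx":0,"wy":0,"wz":0,"hand":-0.9},{"x":0.08,"y":0.08,"z":0.04,"wx":0,"wy":0,"wz":0,"hand":-0.9},{"x":0.05,"y":0.04,"z":0.08,"wx":0,"wy":0,"wz":0,"hand":-0.9},{"x":0.03,"y":0.02,"z":0.08,"wx":0,"wy":0,"wz":0,"hand":-0.9},{"x":0,"y":0,"z":0.07,"wx":0,"wy":0,"wz":0,"hand":-0.9},{"x":0,"y":0,"z":0.05,"wx":0,"wy":0,"wz":0,"hand":-0.9},{"x":0,"y":0,"z":0,"wx":0,"wy":0,"wz":0,"hand":-0.9},{"x":0,"y":0,"z":0,"wx":0,"wy":0,"wz":0,"hand":-0.9},{"x":0,"y":0,"z":0,"wx":0,"wy":0,"wz":0,"hand":-0.9}]}}

```text
time: 27.32
tool_pos: [0.6301, 0.0403, 0.0515]
tool_rot: [-0.0, 0.997, -0.071, 0.0]
contact_force: [-0.3, -1.3, -1.1]
gripper_width: 0.284
grasp_force: 60.9
```

```bash
python3 go.py .632 .034 -.005 -.143
```

```text
shift now-frame [0.018 0.04  0.377] target-frame [0.018 0.04  0.377] turn [-0.    -0.001  0.001]
t 27.32 pos [0.6301 0.0403 0.0515] F [-0.3 -1.3 -1.1] grip 0.284 60.936691761016846 j [-0.05  0.2   1.72  0.    1.22  1.66]
```

>>> {"api": "send_rows", "payload": {"rows": [{"x":0.018,"y":0.04,"z":0.04,"wx":0,"wy":0,"wz":0,"hand":-0.9},{"x":0,"y":0,"z":0.07,"wx":0,"wy":0,"wz":0,"hand":-0.9},{"x":0,"y":0,"z":0.08,"wx":0,"wy":0,"wz":0,"hand":-0.9},{"x":0,"y":0,"z":0.08,"wx":0,"wy":0,"wz":0,"hand":-0.9},{"x":0,"y":0,"z":0.06,"wx":0,"wy":0,"wz":0,"hand":-0.9},{"x":0,"y":0,"z":0.03,"wx":0,"wy":0,"wz":0,"hand":-0.9},{"x":0,"y":0,"z":0.015,"wx":0,"wy":0,"wz":0,"hand":-0.9},{"x":0,"y":0,"z":0,"wx":0,"wy":0,"wz":0,"hand":-0.9},{"x":0,"y":0,"z":0,"wx":0,"wy":0,"wz":0,"hand":-0.9},{"x":0,"y":0,"z":0,"wx":0,"wy":0,"wz":0,"hand":-0.9}]}}

```text
time: 28.15
tool_pos: [0.6326, 0.0333, -0.0045]
tool_rot: [-0.0, 0.997, -0.071, 0.001]
contact_force: [-0.7, -0.1, -1.7]
gripper_width: 0.284
grasp_force: 61.0
```

>>> {"api": "send_rows", "payload": {"rows": [{"x":0,"y":0,"z":0.005,"wx":0,"wy":0,"wz":0,"hand":-0.9},{"x":0,"y":0,"z":0,"wx":0,"wy":0,"wz":0,"hand":-0.9},{"x":0,"y":0,"z":0,"wx":0,"wy":0,"wz":0,"hand":-0.9},{"x":0,"y":0,"z":0,"wx":0,"wy":0,"wz":0,"hand":-0.9},{"x":0,"y":0,"z":0,"wx":0,"wy":0,"wz":0,"hand":-0.9},{"x":0,"y":0,"z":0,"wx":0,"wy":0,"wz":0,"hand":-0.9},{"x":0,"y":0,"z":0,"wx":0,"wy":0,"wz":0,"hand":-0.9},{"x":0,"y":0,"z":0,"wx":0,"wy":0,"wz":0,"hand":-0.9},{"x":0,"y":0,"z":0,"wx":0,"wy":0,"wz":0,"hand":-0.9},{"x":0,"y":0,"z":0,"wx":0,"wy":0,"wz":0,"hand":-0.9}]}}

```text
time: 28.98
tool_pos: [0.6319, 0.0333, -0.0059]
tool_rot: [0.0, 0.997, -0.072, 0.0]
contact_force: [0.4, 1.3, -1.6]
gripper_width: 0.283
grasp_force: 61.0
```

Expected contact is at about −0.0073.

>>> {"api": "send_rows", "payload": {"rows": [{"x":0,"y":0,"z":0.005,"wx":0,"wy":0,"wz":0,"hand":-0.9},{"x":0,"y":0,"z":0,"wx":0,"wy":0,"wz":0,"hand":-0.9},{"x":0,"y":0,"z":0.005,"wx":0,"wy":0,"wz":0,"hand":-0.9},{"x":0,"y":0,"z":0,"wx":0,"wy":0,"wz":0,"hand":-0.9},{"x":0,"y":0,"z":0.003,"wx":0,"wy":0,"wz":0,"hand":-0.9},{"x":0,"y":0,"z":0,"wx":0,"wy":0,"wz":0,"hand":-0.9},{"x":0,"y":0,"z":0,"wx":0,"wy":0,"wz":0,"hand":-0.9},{"x":0,"y":0,"z":0,"wx":0,"wy":0,"wz":0,"hand":-0.9},{"x":0,"y":0,"z":0,"wx":0,"wy":0,"wz":0,"hand":-0.9},{"x":0,"y":0,"z":0,"wx":0,"wy":0,"wz":0,"hand":-0.9}]}}

```text
time: 29.82
tool_pos: [0.6321, 0.0333, -0.0073]
tool_rot: [0.0, 0.997, -0.071, 0.0]
contact_force: [-3.4, -0.2, 4.8]
gripper_width: 0.285
grasp_force: 61.7
```

Touching (5 N). Release, rise, then retreat clear for a check.

>>> {"api": "send_rows", "payload": {"rows": [{"x":0,"y":0,"z":-0.003,"wx":0,"wy":0,"wz":0,"hand":-0.45},{"x":0,"y":0,"z":0,"wx":0,"wy":0,"wz":0,"hand":-0.3},{"x":0,"y":0,"z":0,"wx":0,"wy":0,"wz":0,"hand":-0.1},{"x":0,"y":0,"z":0,"wx":0,"wy":0,"wz":0,"hand":-0.1},{"x":0,"y":0,"z":0,"wx":0,"wy":0,"wz":0,"hand":-0.1},{"x":0,"y":0,"z":0,"wx":0,"wy":0,"wz":0,"hand":-0.1},{"x":0,"y":0,"z":-0.05,"wx":0,"wy":0,"wz":0,"hand":-0.1},{"x":0,"y":0,"z":-0.15,"wx":0,"wy":0,"wz":0,"hand":-0.1},{"x":0,"y":0,"z":-0.25,"wx":0,"wy":0,"wz":0,"hand":-0.1},{"x":0,"y":0,"z":-0.25,"wx":0,"wy":0,"wz":0,"hand":-0.1}]}}

```text
time: 30.65
tool_pos: [0.6305, 0.0334, 0.0974]
tool_rot: [-0.0, 0.997, -0.072, -0.002]
contact_force: [1.3, 0.5, 0.9]
gripper_width: 0.45
grasp_force: 0.0
```

>>> {"api": "send_rows", "payload": {"rows": [{"x":-0.05,"y":0.1,"z":-0.1,"wx":0,"wy":0,"wz":0,"hand":-0.1},{"x":-0.1,"y":0.18,"z":-0.1,"wx":0,"wy":0,"wz":0,"hand":-0.1},{"x":-0.1,"y":0.2,"z":-0.1,"wx":0,"wy":0,"wz":0,"hand":-0.1},{"x":-0.1,"y":0.2,"z":-0.1,"wx":0,"wy":0,"wz":0,"hand":-0.1},{"x":-0.1,"y":0.2,"z":-0.1,"wx":0,"wy":0,"wz":0,"hand":-0.1},{"x":-0.1,"y":0.2,"z":-0.1,"wx":0,"wy":0,"wz":0,"hand":-0.1},{"x":-0.1,"y":0.2,"z":0,"wx":0,"wy":0,"wz":0,"hand":-0.1},{"x":-0.1,"y":0.2,"z":0,"wx":0,"wy":0,"wz":0,"hand":-0.1},{"x":-0.1,"y":0.2,"z":0,"wx":0,"wy":0,"wz":0,"hand":-0.1},{"x":-0.1,"y":0.2,"z":0,"wx":0,"wy":0,"wz":0,"hand":-0.1}]}}

```text
time: 31.48
tool_pos: [0.4497, -0.2266, 0.1885]
tool_rot: [0.0, 0.997, -0.071, 0.001]
contact_force: [0.8, -0.2, 0.7]
gripper_width: 0.449
grasp_force: 0.0
```

>>> {"api": "send_rows", "payload": {"rows": [{"x":-0.1,"y":0.2,"z":0,"wx":0,"wy":0,"wz":0,"hand":-0.1},{"x":-0.1,"y":0.2,"z":0,"wx":0,"wy":0,"wz":0,"hand":-0.1},{"x":-0.1,"y":0.2,"z":0,"wx":0,"wy":0,"wz":0,"hand":-0.1},{"x":-0.1,"y":0.2,"z":0,"wx":0,"wy":0,"wz":0,"hand":-0.1},{"x":-0.1,"y":0.2,"z":0,"wx":0,"wy":0,"wz":0,"hand":-0.1},{"x":-0.05,"y":0.1,"z":0,"wx":0,"wy":0,"wz":0,"hand":-0.1},{"x":0,"y":0,"z":0,"wx":0,"wy":0,"wz":0,"hand":-0.1},{"x":0,"y":0,"z":0,"wx":0,"wy":0,"wz":0,"hand":-0.1},{"x":0,"y":0,"z":0,"wx":0,"wy":0,"wz":0,"hand":-0.1},{"x":0,"y":0,"z":0,"wx":0,"wy":0,"wz":0,"hand":-0.1}]}}

```text
time: 32.32
tool_pos: [0.3461, -0.3761, 0.1877]
tool_rot: [-0.0, 0.997, -0.071, 0.0]
contact_force: [0.2, 0.1, 0.0]
gripper_width: 0.45
grasp_force: 0.0
```

```bash
python3 - <<'E'
import cv2; from fit import *; from plant import grab_frame
c=calibration("top"); im=grab_frame("top"); cv2.imwrite("pics/end.png",im)
b,g,r=[im[...,i].astype(float) for i in range(3)]
m=(((g-b)<.50*(r-b))&(r-b>25)&(r<190)).astype(np.uint8)
T=np.array([.6597,.0301]); a=-.1432; Rt=np.array([[np.cos(a),np.sin(a)],[-np.sin(a),np.cos(a)]])
for k,x,y,yaw in(("ring",.6527,.1576,0),("handle",.6097,-.1113,-1.71),("sinker",.632,.0333,-.143)):
    uv=project(np.array([[x+(.022 if k=="ring" else 0),y,.03]]),c)[0].astype(int)
    mk=comp(m,uv); p,s=fit(k,mk,[x,y,yaw],c,z0=.008); print(k,p.round(4),round(s,3),int(mk.sum()),"tray frame",(Rt@(p[:2]-T)).round(4),round(p[2]-a,3))
for k,uv,y in(("disc",(317,290),0),("oblong",(260,285),.52),("corner",(515,315),-.16)):
    mk=comp(m,uv); ys,xs=np.nonzero(mk); p0=backproject([(xs.mean(),ys.mean())],.012,c)[0]
    print(k,fit(k,mk,[p0[0],p0[1],y],c))
E
python3 go.py .3 -.4 .2 -.143
```

```text
ring [0.6541 0.1574 0.1188] 0.934 568 tray frame [-0.0237  0.1252] 0.262
handle [ 0.6121 -0.114  -1.7173] 0.891 640 tray frame [-0.0266 -0.1494] -1.574
sinker [ 0.6316  0.032  -0.149 ] 0.892 738 tray frame [-0.028  -0.0021] -0.006
disc (array([0.44109046, 0.0748041 , 0.02536778]), np.float64(0.9648526310920715))
oblong (array([0.44941777, 0.19205494, 0.53257671]), np.float64(0.9479260444641113))
corner (array([ 0.40391712, -0.32943889, -0.17852304]), np.float64(0.8509983420372009))
shift now-frame [-0.282  0.201 -0.083] target-frame [-0.282  0.202 -0.082] turn [-0.    -0.     0.002]
t 32.37 pos [ 0.3462 -0.3761  0.1876] F [ 0.4 -0.6  0.1] grip 0.453 0.0 j [-0.97 -0.21  1.89  0.    1.46  0.74]
```

```bash
python3 -c "
from plant import job_done; print(job_done())"
```

```text
the job is handed in; nothing more can be done
None
```

The ring weight, jug handle and net sinker are each set down in the bay of their matching reference piece and the job is handed in at about 32 s; the final top-camera fit puts all three flat in front of their plaques, with the disc and oblong unmoved and the tile corner within fit error of its start.

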